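Unload the sleeve measuring chamber and hand over the carrier

ROBOT

A 6-joint arm with a two-finger parallel gripper is mounted at the origin on the work surface. World frame = base frame: x ahead of the robot, y to its left, z up, the work surface at z = 0. Lengths are in m, angles in degrees, forces in N, time in s.
With the tool pointing down it reaches from about 0.35 to 0.925 m from the base axis. Payload 6.4 kg.
Tool frame: the origin (TCP) lies on the centre line of the jaws, within the pads' length; the fingertips stand 8 mm ahead of it and the grasp point (between the pads) lies 11 mm behind it (robot.tcp_to_tips is the distance from the TCP to the fingertips, in m); z points along the fingers, y is the direction in which the jaws open and shut (so a half turn about z gives the same grasp; the last joint's range is limited). The gripper opens to 85 mm and grips with 20 to 120 N. Pads are 22 mm wide; open, the fingers measure 114 mm over their backs; the gripper's body (76 mm by 85 mm) begins 54 mm behind the grasp point. The pads swing forward as they close: fully open they stand 13 mm farther back than shut.
Start: joints at [59.353, 14.043, 89.255, -0, 76.702, -9.975], TCP at [0.229, 0.608, 0.239] pointing down, gripper open.
Joint ranges: [-179.41, 179.41], [-58.25, 129.5], [7.25, 145.43], [-54.29, 234.29], [11.92, 165.04], [-157.13, 157.13]. Speed limits (degrees/s): [147.25, 147.25, 180, 180, 180, 180].

INTERFACE

Orientations are given as [roll, pitch, yaw] about the fixed x, y, z axes, in that order (R = Rz(yaw) Ry(pitch) Rx(roll)).
In Python, from station import robot, vision, workorder gives the robot as it stands.
- The arm moves only by the tool step_arm, never from a script. Its argument "series" is a list of rows, each an object with "travel": the shift along the tool's x, y, z in units of 30 mm (1.0 is 30 mm), a list of three; "spin": the turn about the tool's z in rad; "hand": the finger opening in mm, from 0 to 85.4. A call has 1 to 10 rows; each row is the pose to reach, as a shift and turn from the pose measured when the call began, along the tool's axes at that moment; what a row does not reach only later rows make up. A row lasts 1/10 s, in which the tool goes at most 50 mm and 8.59 degrees, less where a joint would pass 70% of its speed; a pose out of reach is approached as far as the arm can. A call with a gripper value outside its range is refused whole. The fingers move at their own pace and stop on an object; "force" is the grip in N (left out, the last holds). Time passes only in rows, so rows that repeat a pose let the fingers close. It gives the time, the measured TCP pose, the force and the opening at its end, in the units of the state.
- robot.get_obs(): the state, without advancing time (a new reading comes with each control period).
- vision.capture(name): name is "scene" or "top"; returns (picture, depth): 400x640x3 uint8, blue, green, red; 400x640 float32, m along the optical axis (not along the pixel's ray), 0 where there is no reading.
- vision.camera_model(name): a dict with "fx", "fy", "cx", "cy" (pixels), "R" (3x3) and "t" (3): a world point X has camera coordinates R X + t. Camera axes: x right, y down, z forward; pixel columns grow to the right and rows downward; lengths in m; the calibration is good to about 2 mm. A picture is of the moment at which its call begins. camera_model takes no time and is no camera call.
- workorder.job_done(): hands the job in, once; it reports no verdict.
The state is a dict: "time_s": time; "q": joint angles; "qd": joint speeds; "joint_efforts": joint torques, N m; "tool_pos": TCP position; "tcp_rot": TCP orientation; "ft_force": force on the tool from outside, world axes, zero at the start; "ft_torque": the same for the moment, N m; "gripper_width": finger opening in m.
Only numpy, scipy, OpenCV 4.12 (cv2) and the standard library are available. Lean on these libraries where they do the work, as an engineer would, in place of code of your own. Each camera call takes 0.05 s, during which the arm holds its last target.

TASK

Swing the measuring chamber's interlock lever fully over, away from you, then clear the sleeves: reach through the round ports for those on the pedestals inside, without the robot touching the port plate, and slide every sleeve there is, also those standing on the bench, fully down over a shaft of the carrier. Only when all of them are on, push the carrier along the bench by its grip post, never lifting it, between the two fixed posts without its touching them or the chamber, and leave it squarely in the middle of the taped handover bay. Leave the other things on the bench alone.

Things in the scene. Friction and masses are not known exactly. Their poses are not given: they have to be found in the camera images.
- sleeve_a: steel sleeve (a plain tube standing upright): 50 mm outside diameter, 40 mm bore, 60 mm tall, about 0.2 kg. Origin: centre of its lower end; its z axis is the bore axis. If present it stands on the pedestal under port_a inside the chamber, its lower end 82 mm above the bench and its upper end 18 mm below the top of the port plate. May be absent, like any sleeve.
- sleeve_b: steel sleeve (a plain tube standing upright): 50 mm outside diameter, 40 mm bore, 60 mm tall, about 0.2 kg. Origin: centre of its lower end; its z axis is the bore axis. If present it stands in the same way on the pedestal under port_b.
- sleeve_c: steel sleeve (a plain tube standing upright): 50 mm outside diameter, 40 mm bore, 60 mm tall, about 0.2 kg. Origin: centre of its lower end; its z axis is the bore axis. If present it stands on the open bench, to the right of the chamber.
- sleeve_d: steel sleeve (a plain tube standing upright): 50 mm outside diameter, 40 mm bore, 60 mm tall, about 0.2 kg. Origin: centre of its lower end; its z axis is the bore axis. If present it stands on the open bench, in front of the chamber (on the robot's side).
- chamber: Fixed grey and blue box 164 (x) x 308 (y) x 160 mm high, clear panel in front. Origin: centre of its underside on the bench; x away from the robot, y to the left, z up. Inside are two steel pedestals, 68 mm across, tops 82 mm above the bench, under the port centres (x = 0, y = -74 and +74 mm). The only way in is through the two round ports in its top.
- port_plate: The chamber's top wall, an aluminium plate 6 mm thick, top face 160 mm above the bench, with two round ports 140 mm in diameter. Origin: centre of its underside, 154 mm above the bench.
- port_a (a point): Centre of the right-hand (-y) port, level with the plate's top face.
- port_b (a point): Centre of the left-hand (+y) port, level with the plate's top face.
- interlock (a joint): Angle of the chamber's interlock lever, rad: 0 leaning fully towards the robot (measuring), 1.0 leaning fully away from it, towards the chamber's x (unload). It stays where it is left, held by light friction.
- interlock_tip (a point): Tip of the interlock lever, a dark steel lever about 80 mm long with a 26 mm ball at the tip, on a grey block 70 x 50 x 25 mm in front of the chamber's left end; the tip is about 95 mm above the bench, the pivot 22 mm. It swings in the chamber's x-z plane, 0.5 rad either side of upright.
- carrier: Loose carrier, about 0.8 kg: grey plate 125 (x) x 160 (y) x 12 mm with four upright steel shafts at x = +-31, y = +-50 mm and in the centre a black grip post 24 x 24 mm, its top 135 mm above the bench. Shafts 35 mm in diameter, tops 80 mm above the bench, the last 12 mm tapering to 20 mm. Origin: centre of the underside; z up. Symmetric under a half turn.
- shaft0 (a point): Foot of carrier shaft 0, on its axis at the plate's upper face (12 mm above the carrier's underside); the shaft rises 68 mm from here. The lower end of a seated sleeve lies at this point.
- shaft1 (a point): Foot of carrier shaft 1, on its axis at the plate's upper face (12 mm above the carrier's underside); the shaft rises 68 mm from here. The lower end of a seated sleeve lies at this point.
- shaft2 (a point): Foot of carrier shaft 2, on its axis at the plate's upper face (12 mm above the carrier's underside); the shaft rises 68 mm from here. The lower end of a seated sleeve lies at this point.
- shaft3 (a point): Foot of carrier shaft 3, on its axis at the plate's upper face (12 mm above the carrier's underside); the shaft rises 68 mm from here. The lower end of a seated sleeve lies at this point.
- post_near: Fixed round aluminium post on the bench, 30 mm in diameter, 70 mm tall, the one nearer the robot. Origin: centre of its foot.
- post_far: Fixed round aluminium post on the bench, 40 mm in diameter, 70 mm tall, the one farther from the robot. Origin: centre of its foot.
- bay: Handover bay: a blue taped rectangle on the bench (no height), 179 (x) x 214 (y) mm outside, 155 x 190 mm inside. Origin: its centre; its axes are those the parked carrier should be square to.
- cleaner: Bystander: a white plastic bottle, 64 mm across and 170 mm tall, standing behind the work area. Origin: centre of its underside.
- big_race: Bystander: a big flat bearing race, 90 mm across and 25 mm high, lying on the bench. Origin: centre of its underside.
- oil_can: Bystander: a small aluminium can, 60 mm across and 90 mm tall. Origin: centre of its underside.

How it is judged:
By the outcome, as a careful person would: the job done as asked, in the order asked, and still so for the second after the job is handed in, with the robot touching nothing.
Of sleeve_a, sleeve_b, sleeve_c, sleeve_d only 3 to 4 are there at a start; the rules pass over those that are not, and their reading is None.
At some moment in a run one of sleeve_c, sleeve_d may be knocked a few centimetres aside while the robot is not near it.
It also fails if it takes over 210 s, if anything falls off the work surface, if the arm or the gripper's body presses on something with over 40 N, if the wrist force passes 120 N, or if a joint passes its speed limit or range.

## Working session

There is one attempt and no reset: what is moved stays moved. The work goes in short steps, Python scripts to look and compute and a tool call to move; the robot and the scene stay as the last step left them, time stands still between calls to the robot, and variables do not carry over. Pictures are saved under pics/ and viewed, and the job is handed in when it is done.

Besides the shell and the picture viewer there is one more tool, called after "Call:" by a JSON object that holds its "name" and its "arguments", one argument or row to a line. step_arm: Moves the arm, as the interface text tells. Its arguments: {"type":"object","properties":{"series":{"type":"array","items":{"type":"object","properties":{"travel":{"type":"array","items":{"type":"number"}},"spin":{"type":"number"},"hand":{"type":"number"}}}},"force":{"type":"number"}},"required":["series"]}

```bash
ls; mkdir -p pics; python3 - <<'E'
from station import robot, vision, workorder
import cv2,numpy as np
print(robot.get_obs()); print(robot.tcp_to_tips)
for n in ["scene","top"]:
    p,d=vision.capture(n); cv2.imwrite(f"pics/{n}0.png",p); np.save(f"pics/{n}0.npy",d)
    print(n,vision.camera_model(n))
E
```

```text
pics
{'time_s': 0.0, 'q': array([ 5.93534744e+01,  1.40871620e+01,  8.93253580e+01,  9.88035560e-04,
        7.67012976e+01, -9.97506421e+00]), 'qd': array([ 0.11980323,  0.08658819, -0.08755791, -0.01278385,  0.05884143,
       -0.04824543]), 'joint_efforts': array([ 1.86081102e-04, -4.29521191e+01, -3.26122713e+01, -9.67618621e-05,
        5.58382351e-03, -4.52274583e-05]), 'tool_pos': array([0.22916328, 0.60768175, 0.23814214]), 'tcp_rot': array([-1.79888069e+02, -2.06619755e-02,  1.59328290e+02]), 'ft_force': array([-0.73813526, -0.18922469, -0.68660422]), 'ft_torque': array([ 0.01872923, -0.02962122,  0.04094103]), 'gripper_width': 0.08500989677499302}
0.008
scene {'fx': 468.0516795880799, 'fy': 468.0516795880799, 'cx': 321.8674435977976, 'cy': 199.53665211738613, 'R': array([[ 0.21473631,  0.97666769, -0.00292273],
       [ 0.79301346, -0.17610218, -0.58319609],
       [-0.57010347,  0.12291561, -0.81232615]]), 't': array([-0.12079726, -0.37363161,  1.550848  ])}
top {'fx': 383.87940955515455, 'fy': 383.87940955515455, 'cx': 318.2006066496986, 'cy': 193.58269906121808, 'R': array([[ 0.01130226, -0.9998839 , -0.01022021],
       [-0.98068903, -0.00908841, -0.1953623 ],
       [ 0.19524673,  0.01223089, -0.98067789]]), 't': array([-0.02405248,  0.59741867,  0.93520787])}
```

View pics/scene0.png

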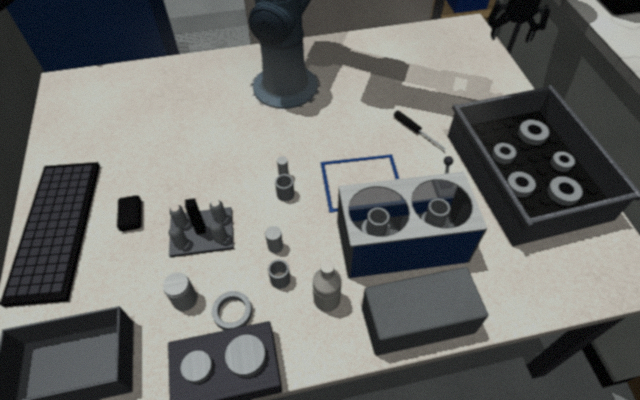

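View pics/top0.png

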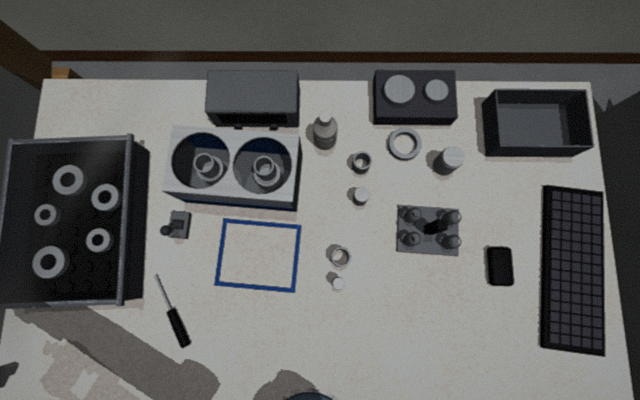

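```bash
cat > h.py <<'E'
from station import robot, vision, workorder
import cv2,numpy as np
C={n:vision.camera_model(n) for n in ["scene","top"]}
def ray(n,u,v,z):
    c=C[n];d=np.array([(u-c["cx"])/c["fx"],(v-c["cy"])/c["fy"],1.]);R=c["R"]
    o=-R.T@c["t"];w=R.T@d;s=(z-o[2])/w[2];return o+s*w
def proj(n,X):
    c=C[n];p=c["R"]@np.asarray(X,float)+c["t"];return p[0]/p[2]*c["fx"]+c["cx"],p[1]/p[2]*c["fy"]+c["cy"]
def cloud(n,d):
    c=C[n];v,u=np.mgrid[0:400,0:640];P=np.stack([(u-c["cx"])/c["fx"]*d,(v-c["cy"])/c["fy"]*d,d],-1)
    W=(P-c["t"])@c["R"];W[d==0]=np.nan;return W
def ortho(n,img,z,x0,x1,y0,y1,res):
    # rectified view of plane z: rows = x decreasing, cols= y decreasing
    H=int((x1-x0)/res);Wd=int((y1-y0)/res)
    r,c_=np.mgrid[0:H,0:Wd];X=x1-r*res;Y=y1-c_*res
    c=C[n];P=np.stack([X,Y,np.full_like(X,z)],-1)@c["R"].T+c["t"]
    u=P[...,0]/P[...,2]*c["fx"]+c["cx"];v=P[...,1]/P[...,2]*c["fy"]+c["cy"]
    return cv2.remap(img,u.astype(np.float32),v.astype(np.float32),cv2.INTER_CUBIC)
def snap(tag):
    o={}
    for n in ["scene","top"]:
        p,d=vision.capture(n);cv2.imwrite(f"pics/{n}{tag}.png",p);np.save(f"pics/{n}{tag}.npy",d);o[n]=(p,d)
    return o
E
python3 - <<'E'
from h import *
p=cv2.imread("pics/top0.png");s=cv2.imread("pics/scene0.png")
cv2.imwrite("pics/z1.png",cv2.resize(p[110:310,150:350],None,fx=3,fy=3,interpolation=cv2.INTER_CUBIC))
cv2.imwrite("pics/z2.png",cv2.resize(p[130:310,310:490],None,fx=3.3,fy=3.3,interpolation=cv2.INTER_CUBIC))
cv2.imwrite("pics/z3.png",cv2.resize(s[140:300,150:350],None,fx=3.7,fy=3.7,interpolation=cv2.INTER_CUBIC))
cv2.imwrite("pics/z4.png",cv2.resize(s[130:290,310:510],None,fx=3.7,fy=3.7,interpolation=cv2.INTER_CUBIC))
E
```

```text
(no output)
```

View pics/z1.png

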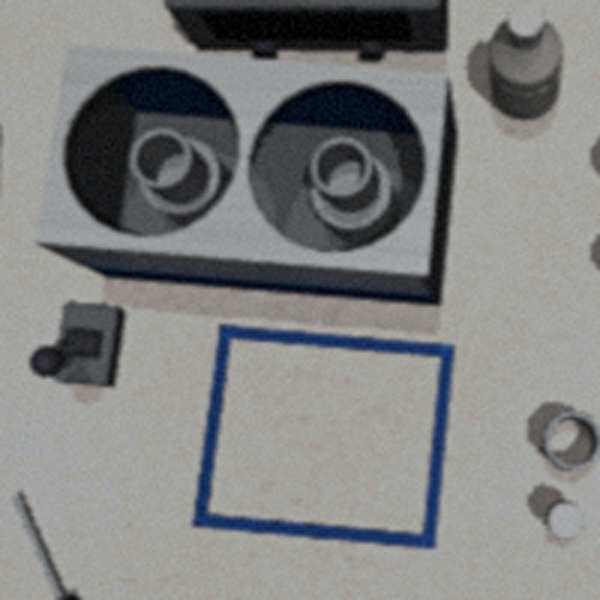

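View pics/z2.png

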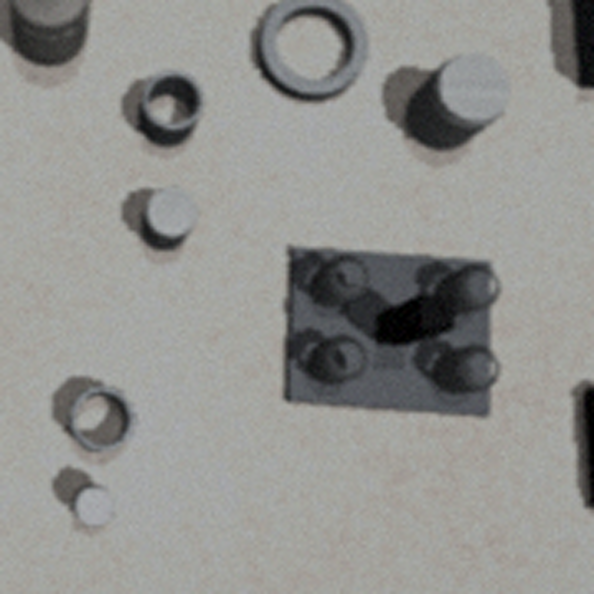

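View pics/z3.png

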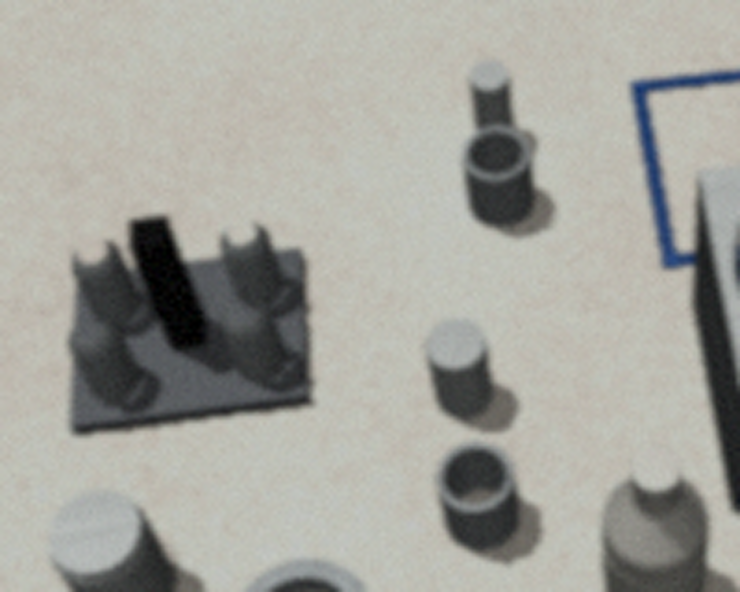

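View pics/z4.png

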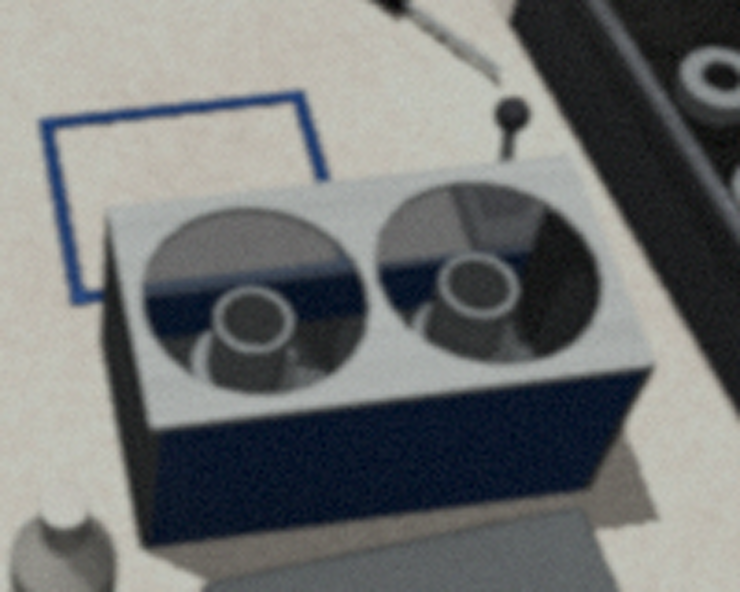

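```bash
python3 - <<'E'
from h import *
for n in ["top","scene"]:
    d=np.load(f"pics/{n}0.npy");W=cloud(n,d)
    m=(W[...,2]<0.01)&(W[...,2]>-0.02)
    print(n,"bench z",np.nanmedian(W[...,2][m]),np.nanstd(W[...,2][m]))
    for name,(u,v),z in [("C",(361,160),.06),("D",(340,256),.06),("farpost",(360,195),.07),("nearpost",(338,283),.07),("A",(263.5,166),.142),("B",(203.5,162),.142),("can",(452,158),.09),("cleaner",(322,118),.17)]:
        X0=ray("top",u,v,z)
        r=np.hypot(W[...,0]-X0[0],W[...,1]-X0[1])
        mm=(r<.04)&(abs(W[...,2]-z)<.006)
        P=W[mm]
        if len(P)<5: print(name,len(P));continue
        (cx,cy),rr=cv2.minEnclosingCircle(P[:,:2].astype(np.float32))
        print(name,X0[:2].round(4),len(P),"med",np.median(P,0).round(4),"circ",round(cx,4),round(cy,4),round(rr,4))
E
```

```text
top bench z 0.00011786782357744234 0.0023701302252862526
C [ 0.6885 -0.1294] 113 med [ 0.6892 -0.1321  0.0593] circ 0.6892 -0.1331 0.0257
D [ 0.4386 -0.0743] 113 med [ 0.4385 -0.0768  0.0599] circ 0.438 -0.0763 0.0247
farpost [ 0.5927 -0.1249] 187 med [ 0.5954 -0.1299  0.0699] circ 0.5957 -0.1302 0.02
nearpost [ 0.373 -0.069] 117 med [ 0.373  -0.069   0.0702] circ 0.373 -0.0702 0.0147
A [0.6475 0.1135] 129 med [0.6501 0.1138 0.1412] circ 0.6497 0.1134 0.0248
B [0.6563 0.259 ] 139 med [0.6565 0.2577 0.1411] circ 0.656 0.2594 0.0251
can [ 0.6869 -0.3577] 365 med [ 0.6922 -0.3615  0.0902] circ 0.6919 -0.3618 0.0282
cleaner [ 0.7596 -0.0263] 114 med [ 0.7644 -0.0334  0.1699] circ 0.7646 -0.0332 0.0149
scene bench z 0.0017400153394013732 0.0030809366566780126
C [ 0.6885 -0.1294] 158 med [ 0.6902 -0.132   0.0605] circ 0.6886 -0.1328 0.026
D [ 0.4386 -0.0743] 129 med [ 0.4393 -0.0768  0.06  ] circ 0.4376 -0.0766 0.0268
farpost [ 0.5927 -0.1249] 194 med [ 0.5976 -0.1303  0.0709] circ 0.5949 -0.1311 0.0213
nearpost [ 0.373 -0.069] 87 med [ 0.3746 -0.0709  0.071 ] circ 0.3718 -0.0698 0.016
A [0.6475 0.1135] 166 med [0.6511 0.1124 0.1421] circ 0.6489 0.1128 0.0257
B [0.6563 0.259 ] 163 med [0.6559 0.2587 0.142 ] circ 0.6554 0.2588 0.0258
can [ 0.6869 -0.3577] 466 med [ 0.6934 -0.3613  0.0914] circ 0.6916 -0.3612 0.0287
cleaner [ 0.7596 -0.0263] 156 med [ 0.7652 -0.0339  0.1708] circ 0.7631 -0.0337 0.0158
```

```bash
cat >> h.py <<'E'
def carrier(o,guess,rad=.13):
    """plate top (z .012) pixels + post top"""
    for n in o:
        W=cloud(n,o[n][1]);r=np.hypot(W[...,0]-guess[0],W[...,1]-guess[1])
        m=(r<rad)&(W[...,2]>.007)&(W[...,2]<.15)
        m=cv2.morphologyEx(m.astype(np.uint8),cv2.MORPH_OPEN,np.ones((2,2),np.uint8))>0
        P=W[m];pl=P[P[:,2]<.02]
        (c,s,a)=cv2.minAreaRect(pl[:,:2].astype(np.float32))
        pt=P[abs(P[:,2]-.135)<.006]; 
        pt=pt[np.hypot(*(pt[:,:2]-guess[:2]).T)<.035]
        print(n,"plate rect",np.round(c,4),np.round(s,4),round(a,2),"post",len(pt),pt.mean(0).round(4) if len(pt) else None)
E
python3 - <<'E'
from h import *
o={n:(cv2.imread(f"pics/{n}0.png"),np.load(f"pics/{n}0.npy")) for n in ["top","scene"]}
g=ray("top",428,231,.012);print(g)
carrier(o,g)
for n in o:
    W=cloud(n,o[n][1])
    # shafts tops
    for i in (-1,1):
        for j in (-1,1):
            x,y=g[0]+i*.031,g[1]+j*.05
            m=(np.hypot(W[...,0]-x,W[...,1]-y)<.02)&(W[...,2]>.076)&(W[...,2]<.086)
            P=W[m]; print(n,i,j,len(P),P.mean(0).round(4) if len(P) else None)
    # chamber plate
    a=np.array([.653,.186]);m=(np.hypot(W[...,0]-a[0],W[...,1]-a[1])<.19)&(abs(W[...,2]-.16)<.006)
    P=W[m][:,:2].astype(np.float32);r=cv2.minAreaRect(P);print(n,"chamber",len(P),np.round(r[0],4),np.round(r[1],4),r[2])
    mm=m.astype(np.uint8);cs,h=cv2.findContours(mm,cv2.RETR_CCOMP,cv2.CHAIN_APPROX_NONE)
    for c,hh in zip(cs,h[0]):
        if len(c)>60 and hh[3]>=0:
            Q=np.array([ray(n,u,v,.16)[:2] for u,v in c[:,0]]);(cc,rr)=cv2.minEnclosingCircle(Q.astype(np.float32));A=np.c_[2*Q,np.ones(len(Q))];s=np.linalg.lstsq(A,(Q**2).sum(1),rcond=None)[0];print(" port",np.round(cc,4),rr,"lsq",s[:2].round(4),np.sqrt(s[2]+s[0]**2+s[1]**2))
    # lever
    L=ray("top",166,229,.09);m=(np.hypot(W[...,0]-L[0],W[...,1]-L[1])<.045)&(W[...,2]>.04)
    P=W[m];k=P[P[:,2]>.08];print(n,"lever",L,len(k),k.mean(0).round(4),k.max(0).round(4),k.min(0).round(4))
    B=W[(np.hypot(W[...,0]-.51,W[...,1]-.30)<.08)&(abs(W[...,2]-.025)<.006)]
    r=cv2.minAreaRect(B[:,:2].astype(np.float32));print(" block",len(B),np.round(r[0],4),np.round(r[1],4),r[2])
    # bay
    hsv=cv2.cvtColor(o[n][0],cv2.COLOR_BGR2HSV);bm=(cv2.inRange(hsv,(100,120,60),(130,255,255))>0)
    R=np.array([ray(n,u,v,0)[:2] for v,u in zip(*np.nonzero(bm))]);
    R=R[(R[:,0]<.57)&(R[:,0]>.3)&(abs(R[:,1]-.14)<.16)]
    r=cv2.minAreaRect(R.astype(np.float32));print(" bay",len(R),np.round(r[0],4),np.round(r[1],4),r[2])
E
```

```text
[ 0.50839356 -0.30990004  0.012     ]
top plate rect [ 0.51   -0.3184] [0.1731 0.125 ] 86.39 post 117 [ 0.5121 -0.3093  0.1349]
scene plate rect [ 0.4896 -0.3082] [0.1617 0.1751] 86.76 post 90 [ 0.5147 -0.3092  0.1354]
top -1 -1 31 [ 0.4765 -0.3549  0.0784]
top -1 1 28 [ 0.4825 -0.2573  0.0787]
top 1 -1 32 [ 0.538  -0.3596  0.0783]
top 1 1 29 [ 0.5455 -0.2597  0.0785]
top chamber 3616 [0.6522 0.1879] [0.3086 0.1653] 85.61578369140625
 port [0.6453 0.1137] 0.07183156162500381 lsq [0.6453 0.1133] 0.07001719751257474
 port [0.6571 0.2597] 0.07208611071109772 lsq [0.6566 0.2604] 0.06989497969517244
top lever [0.4986966 0.3568385 0.09     ] 95 [0.4949 0.3521 0.1061] [0.5075 0.3651 0.1138] [0.4827 0.3416 0.0961]
 block 400 [0.5432 0.3283] [0.0701 0.1452] 49.421329498291016
 bay 860 [0.4425 0.1415] [0.2102 0.1756] 85.6053466796875
scene -1 -1 34 [ 0.4833 -0.3571  0.0792]
scene -1 1 32 [ 0.4895 -0.2572  0.0788]
scene 1 -1 34 [ 0.5439 -0.3604  0.079 ]
scene 1 1 35 [ 0.5509 -0.2623  0.0786]
scene chamber 3569 [0.6506 0.188 ] [0.3101 0.1685] 85.48329162597656
 port [0.6448 0.114 ] 0.07197565585374832 lsq [0.6461 0.1132] 0.06959184206877625
 port [0.6574 0.2601] 0.07133089005947113 lsq [0.6572 0.2603] 0.06940180138954997
scene lever [0.4986966 0.3568385 0.09     ] 87 [0.4988 0.3512 0.1039] [0.5094 0.3647 0.116 ] [0.4849 0.3406 0.0803]
 block 20 [0.5796 0.2696] [0.0186 0.0034] 88.69400024414062
 bay 255 [0.4394 0.142 ] [0.2078 0.1732] 85.71459197998047
```

```bash
python3 - <<'E'
from h import *
for u,v in [(181,224.5)]: print("block",ray("top",u,v,.025))
im=cv2.imread("pics/top0.png")
for z,pts in [(.012,[(397.9,204.8),(397,251.5),(458.2,256.1),(458.5,209.4)])]:
    Q=np.array([ray("top",u,v,z)[:2] for u,v in pts]);print(Q.round(4),Q.mean(0))
    for i in range(4): d=Q[(i+1)%4]-Q[i];print(np.linalg.norm(d),np.degrees(np.arctan2(d[1],d[0])))
hsv=cv2.cvtColor(im,cv2.COLOR_BGR2HSV);bm=cv2.inRange(hsv,(100,100,40),(130,255,255));bm[:215]=0;bm[295:]=0;bm[:,:210]=0;bm[:,305:]=0
cs,h=cv2.findContours(bm,cv2.RETR_EXTERNAL,cv2.CHAIN_APPROX_NONE);c=max(cs,key=cv2.contourArea)
Q=np.array([ray("top",u,v,0)[:2] for u,v in c[:,0]]).astype(np.float32);print("bay",cv2.minAreaRect(Q))
# ball sphere fit
W=cloud("top",np.load("pics/top0.npy"));W2=cloud("scene",np.load("pics/scene0.npy"))
for w in (W,W2):
    P=w[(np.hypot(w[...,0]-.496,w[...,1]-.352)<.02)&(w[...,2]>.095)];A=np.c_[2*P,np.ones(len(P))];s=np.linalg.lstsq(A,(P**2).sum(1),rcond=None)[0];print("ball",s[:3],np.sqrt(s[3]+s[:3]@s[:3]))
E
```

```text
block [0.51757215 0.34469183 0.025     ]
[[ 0.5782 -0.2322]
 [ 0.4536 -0.2262]
 [ 0.4434 -0.3858]
 [ 0.5672 -0.394 ]] [ 0.51059803 -0.30958337]
0.12467193628477237 177.24514318646106
0.15991954335732225 -93.6562005091633
0.12404039968248828 -3.782648128934511
0.16215564798339396 86.12599699261034
bay ((0.44249311089515686, 0.14187778532505035), (0.2115645408630371, 0.17675642669200897), 85.46101379394531)
ball [0.49548902 0.3541672  0.10023539] 0.011543694848475432
ball [0.49523    0.35293635 0.10216797] 0.011202162936236224
```

```bash
cat > go.py <<'E'
import sys
from h import *
from scipy.spatial.transform import Rotation as Ro
# usage: go.py x y z yaw  [x y z yaw ...] (m, deg)
ob=robot.get_obs();p=ob["tool_pos"];R=Ro.from_euler("xyz",ob["tcp_rot"],degrees=True).as_matrix()
print("t",round(ob["time_s"],2),"p",p.round(4),"rot",ob["tcp_rot"].round(2),"F",ob["ft_force"].round(1),"w",round(ob["gripper_width"]*1000,1),"q",ob["q"].round(1))
a=list(map(float,sys.argv[1:]))
for i in range(0,len(a),4):
    d=R.T@(np.array(a[i:i+3])-p)/.03
    dy=(a[i+3]-ob["tcp_rot"][2]+180)%360-180
    print("travel",d.round(3).tolist(),"spin",round(-np.radians(dy),4),"dist mm",round(np.linalg.norm(d)*30,1))
E
python3 go.py .44 .353 .22 175.6 .44 .353 .103 175.6
```

```text
t 0.1 p [0.2292 0.6077 0.2383] rot [-1.7990e+02 -2.0000e-02  1.5933e+02] F [ 0.6 -0.2  0.5] w 85.4 q [ 59.4  14.1  89.3  -0.   76.7 -10. ]
travel [-9.572, -5.463, 0.616] spin -0.2839 dist mm 331.2
travel [-9.573, -5.456, 4.516] spin -0.2839 dist mm 357.3
```

Call:
{"name": "step_arm", "arguments": {
  "series": [
    {"travel": [-9.57, -5.46, 0.6], "spin": -0.284, "hand": 0},
    {"travel": [-9.57, -5.46, 0.6], "spin": -0.284, "hand": 0},
    {"travel": [-9.57, -5.46, 0.6], "spin": -0.284, "hand": 0},
    {"travel": [-9.57, -5.46, 0.6], "spin": -0.284, "hand": 0},
    {"travel": [-9.57, -5.46, 0.6], "spin": -0.284, "hand": 0},
    {"travel": [-9.57, -5.46, 0.6], "spin": -0.284, "hand": 0},
    {"travel": [-9.57, -5.46, 0.6], "spin": -0.284, "hand": 0},
    {"travel": [-9.57, -5.46, 0.6], "spin": -0.284, "hand": 0}
  ],
  "force": 40
}}

```text
time_s: 0.9
tool_pos: [0.4419, 0.3501, 0.2198]
tcp_rot: [-179.8, -0.1, 175.3]
ft_force: [-0.2, 0.2, 0.0]
gripper_width: -0.0001
```

```bash
python3 go.py .44 .353 .103 175.6 .46 .353 .103 175.6
```

```text
t 0.9 p [0.4419 0.3501 0.2198] rot [-1.7984e+02 -7.0000e-02  1.7530e+02] F [-0.2  0.2  0. ] w -0.1 q [ 2.690e+01  3.700e+00  1.029e+02 -1.000e-01  7.350e+01 -5.840e+01]
travel [0.066, 0.102, 3.892] spin -0.0053 dist mm 116.8
travel [-0.599, 0.157, 3.891] spin -0.0053 dist mm 118.2
```

Call:
{"name": "step_arm", "arguments": {
  "series": [
    {"travel": [0.07, 0.1, 2.0], "spin": 0, "hand": 0},
    {"travel": [0.07, 0.1, 3.5], "spin": 0, "hand": 0},
    {"travel": [0.07, 0.1, 3.89], "spin": 0, "hand": 0},
    {"travel": [0.07, 0.1, 3.89], "spin": 0, "hand": 0},
    {"travel": [0.07, 0.1, 3.89], "spin": 0, "hand": 0}
  ]
}}

```text
time_s: 1.4
tool_pos: [0.4398, 0.3537, 0.1036]
tcp_rot: [-179.9, -0.1, 175.3]
ft_force: [0.3, -0.1, 0.6]
gripper_width: 0.0001
```

```bash
python3 - <<'E'
from h import *
o=snap("1")
cv2.imwrite("pics/z5.png",cv2.resize(o["top"][0][160:300,110:290],None,fx=4,fy=4,interpolation=cv2.INTER_CUBIC))
E
python3 go.py .47 .353 .103 175.6 .52 .349 .103 175.6 .545 .347 .103 175.6
```

```text
t 1.5 p [0.441  0.354  0.1052] rot [-1.7996e+02  1.1000e-01  1.7533e+02] F [ 0.  -0.3  1.3] w -0.1 q [ 2.730e+01  1.210e+01  1.068e+02 -1.000e-01  6.110e+01 -5.800e+01]
travel [-0.968, 0.044, 0.076] spin -0.0047 dist mm 29.1
travel [-2.64, 0.047, 0.079] spin -0.0047 dist mm 79.2
travel [-3.476, 0.049, 0.081] spin -0.0047 dist mm 104.3
```

View pics/z5.png

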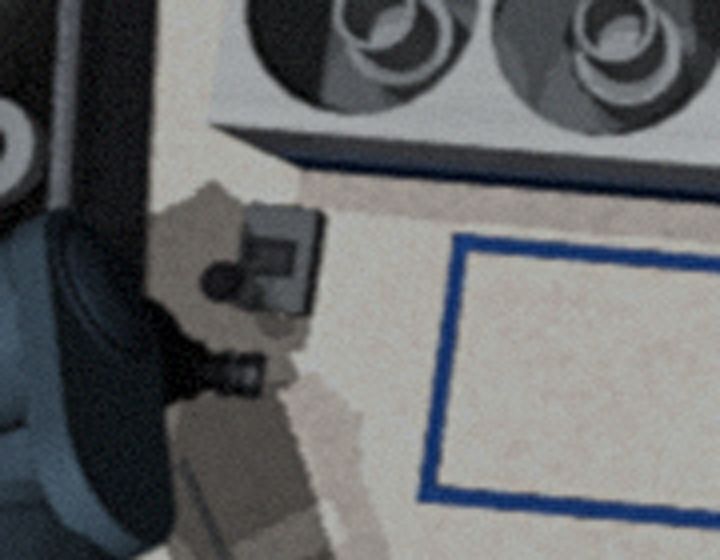

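Call:
{"name": "step_arm", "arguments": {
  "series": [
    {"travel": [-0.9, 0.03, 0.0], "spin": 0, "hand": 0},
    {"travel": [-1.3, 0.03, 0.0], "spin": 0, "hand": 0},
    {"travel": [-1.6, 0.03, 0.0], "spin": 0, "hand": 0},
    {"travel": [-1.9, 0.03, 0.0], "spin": 0, "hand": 0},
    {"travel": [-2.2, 0.03, 0.0], "spin": 0, "hand": 0},
    {"travel": [-2.5, 0.03, 0.0], "spin": 0, "hand": 0},
    {"travel": [-2.5, 0.03, 0.0], "spin": 0, "hand": 0}
  ]
}}

```text
time_s: 2.2
tool_pos: [0.5168, 0.3486, 0.1053]
tcp_rot: [-180.0, 0.1, 175.3]
ft_force: [-1.3, 0.2, 0.2]
gripper_width: -0.0002
```

```bash
python3 - <<'E'
from h import *
o=snap("2")
cv2.imwrite("pics/z6.png",np.hstack([cv2.resize(o["top"][0][180:270,130:230],None,fx=4,fy=4,interpolation=cv2.INTER_CUBIC),cv2.resize(o["scene"][0][120:210,400:500],None,fx=4,fy=4,interpolation=cv2.INTER_CUBIC)]))
E
python3 go.py
```

```text
t 2.3 p [0.5158 0.3487 0.1051] rot [-1.7995e+02  1.0000e-01  1.7532e+02] F [-0.7 -0.4 -0.6] w -0.3 q [ 23.7  19.   98.2  -0.1  62.7 -61.6]
```

View pics/z6.png

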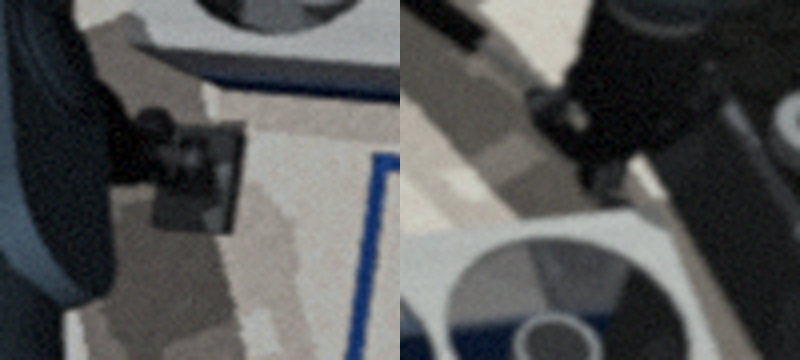

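Call:
{"name": "step_arm", "arguments": {
  "series": [
    {"travel": [-0.3, 0.03, 0.0], "spin": 0, "hand": 0},
    {"travel": [-0.5, 0.03, 0.0], "spin": 0, "hand": 0},
    {"travel": [-0.6, 0.03, 0.0], "spin": 0, "hand": 0},
    {"travel": [-0.6, 0.03, 0.0], "spin": 0, "hand": 0}
  ]
}}

```text
time_s: 2.7
tool_pos: [0.5345, 0.3481, 0.1053]
tcp_rot: [-180.0, 0.1, 175.3]
ft_force: [0.5, -0.1, 0.2]
gripper_width: 0.0
```

Call:
{"name": "step_arm", "arguments": {
  "series": [
    {"travel": [-0.1, 0.0, 0.0], "spin": 0, "hand": 0},
    {"travel": [-0.2, 0.0, 0.0], "spin": 0, "hand": 0},
    {"travel": [-0.2, 0.0, 0.0], "spin": 0, "hand": 0}
  ]
}}

```text
time_s: 3.0
tool_pos: [0.5372, 0.3479, 0.1046]
tcp_rot: [-179.9, -0.4, 175.3]
ft_force: [-11.6, 0.4, 6.4]
gripper_width: -0.0002
```

```bash
python3 - <<'E'
from h import *
o=snap("3")
cv2.imwrite("pics/z7.png",np.hstack([cv2.resize(o["top"][0][180:270,130:230],None,fx=4,fy=4,interpolation=cv2.INTER_CUBIC),cv2.resize(o["scene"][0][120:210,400:500],None,fx=4,fy=4,interpolation=cv2.INTER_CUBIC)]))
W=cloud("top",o["top"][1]);P=W[180:240,130:200].reshape(-1,3);P=P[(P[:,2]>.09)&(P[:,2]<.13)&(P[:,0]>.5)&(P[:,0]<.6)];print(len(P),P.mean(0),P.max(0),P.min(0))
E
python3 go.py
```

```text
114 [0.57143697 0.32072031 0.10819937] [0.58203141 0.35587899 0.12973911] [0.52571753 0.26919307 0.09006384]
t 3.1 p [0.5372 0.3479 0.1046] rot [-179.86   -0.35  175.33] F [-10.9   0.2   5.7] w 0.1 q [ 22.8  21.3  95.3   0.   63.8 -62.6]
```

View pics/z7.png

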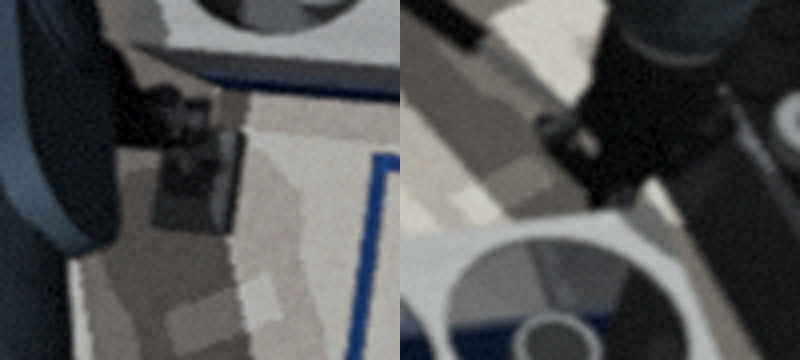

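Call:
{"name": "step_arm", "arguments": {
  "series": [
    {"travel": [0.6, 0.0, 0.0], "spin": 0, "hand": 0},
    {"travel": [1.3, 0.0, -0.3], "spin": 0, "hand": 0},
    {"travel": [1.8, 0.0, -1.5], "spin": 0, "hand": 30},
    {"travel": [2.0, 0.0, -3.0], "spin": 0, "hand": 68},
    {"travel": [2.0, -1.0, -4.5], "spin": 0, "hand": 68},
    {"travel": [2.0, -3.0, -5.0], "spin": 0, "hand": 68},
    {"travel": [2.0, -5.0, -5.0], "spin": 0, "hand": 68},
    {"travel": [2.0, -5.0, -5.0], "spin": 0, "hand": 68},
    {"travel": [2.0, -5.0, -5.0], "spin": 0, "hand": 68}
  ]
}}

```text
time_s: 4.0
tool_pos: [0.4665, 0.2013, 0.2562]
tcp_rot: [-179.9, -0.2, 175.1]
ft_force: [0.1, 0.5, -0.6]
gripper_width: 0.0679
```

```bash
python3 - <<'E'
from h import *
o=snap("4")
cv2.imwrite("pics/z8.png",np.hstack([cv2.resize(o["top"][0][120:270,130:330],None,fx=2,fy=2,interpolation=cv2.INTER_CUBIC),cv2.resize(o["scene"][0][120:270,330:530],None,fx=2,fy=2,interpolation=cv2.INTER_CUBIC)]))
E
python3 go.py .656 .259 .25 175.6
```

```text
t 4.1 p [0.4664 0.2035 0.2557] rot [-179.9    -0.29  175.27] F [-0.2  0.2 -0.4] w 68.2 q [ 10.8  -5.9 108.5  -0.   77.7 -74.5]
travel [-6.146, 2.367, 0.155] spin -0.0058 dist mm 197.6
```

View pics/z8.png

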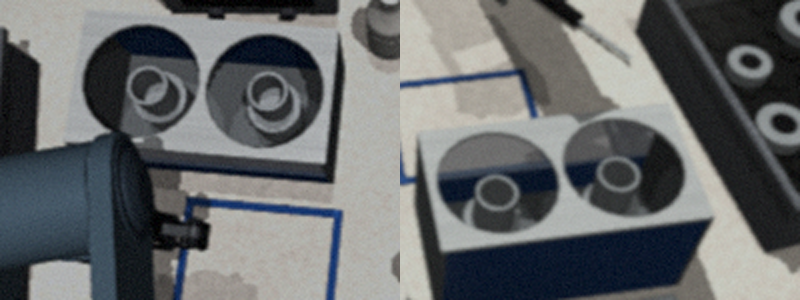

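Call:
{"name": "step_arm", "arguments": {
  "series": [
    {"travel": [-6.15, 2.37, 0.0], "spin": 0, "hand": 68},
    {"travel": [-6.15, 2.37, 0.0], "spin": 0, "hand": 68},
    {"travel": [-6.15, 2.37, 0.0], "spin": 0, "hand": 68},
    {"travel": [-6.15, 2.37, 0.0], "spin": 0, "hand": 68},
    {"travel": [-6.15, 2.37, 0.0], "spin": 0, "hand": 68},
    {"travel": [-6.15, 2.37, 0.0], "spin": 0, "hand": 68},
    {"travel": [-6.15, 2.37, 0.0], "spin": 0, "hand": 68}
  ]
}}

```text
time_s: 4.8
tool_pos: [0.6554, 0.26, 0.2545]
tcp_rot: [-179.9, -0.3, 175.3]
ft_force: [0.2, -0.3, 0.1]
gripper_width: 0.0683
```

```bash
python3 go.py .6557 .259 .20 175.6 .6557 .259 .130 175.6
```

```text
t 4.8 p [0.6554 0.26   0.2545] rot [-179.9    -0.32  175.34] F [ 0.2 -0.3  0.1] w 68.3 q [ 12.5  20.8  79.3  -0.   80.2 -72.9]
travel [-0.024, -0.028, 1.818] spin -0.0045 dist mm 54.6
travel [-0.037, -0.024, 4.151] spin -0.0045 dist mm 124.5
```

Call:
{"name": "step_arm", "arguments": {
  "series": [
    {"travel": [-0.03, -0.03, 1.0], "spin": 0, "hand": 68},
    {"travel": [-0.03, -0.03, 1.8], "spin": 0, "hand": 68},
    {"travel": [-0.03, -0.03, 2.6], "spin": 0, "hand": 68},
    {"travel": [-0.03, -0.03, 3.4], "spin": 0, "hand": 68},
    {"travel": [-0.03, -0.03, 3.9], "spin": 0, "hand": 68},
    {"travel": [-0.03, -0.03, 4.15], "spin": 0, "hand": 68},
    {"travel": [-0.03, -0.03, 4.15], "spin": 0, "hand": 68},
    {"travel": [-0.03, -0.03, 4.15], "spin": 0, "hand": 68}
  ]
}}

```text
time_s: 5.6
tool_pos: [0.6561, 0.2591, 0.1317]
tcp_rot: [-179.9, -0.2, 175.4]
ft_force: [-0.2, 0.5, 0.1]
gripper_width: 0.068
```

```bash
python3 go.py .6557 .259 .130 175.6
```

```text
t 5.6 p [0.6561 0.2591 0.1317] rot [-179.94   -0.18  175.35] F [-0.2  0.5  0.1] w 68.0 q [ 12.4  27.2  84.2  -0.   68.8 -73. ]
travel [0.014, -0.004, 0.056] spin -0.0043 dist mm 1.7
```

Call:
{"name": "step_arm", "arguments": {
  "series": [
    {"travel": [0, 0, 0.06], "spin": 0, "hand": 60},
    {"travel": [0, 0, 0.06], "spin": 0, "hand": 50},
    {"travel": [0, 0, 0.06], "spin": 0, "hand": 40},
    {"travel": [0, 0, 0.06], "spin": 0, "hand": 40},
    {"travel": [0, 0, 0.06], "spin": 0, "hand": 40},
    {"travel": [0, 0, 0.06], "spin": 0, "hand": 40}
  ],
  "force": 50
}}

```text
time_s: 6.2
tool_pos: [0.6571, 0.2596, 0.1317]
tcp_rot: [180.0, -0.0, 175.4]
ft_force: [-1.6, 1.7, 5.8]
gripper_width: 0.0477
```

Call:
{"name": "step_arm", "arguments": {
  "series": [
    {"travel": [0, 0, -0.3], "spin": 0, "hand": 40},
    {"travel": [0, 0, -0.8], "spin": 0, "hand": 40},
    {"travel": [0, 0, -1.4], "spin": 0, "hand": 40},
    {"travel": [0, 0, -2.2], "spin": 0, "hand": 40},
    {"travel": [0, 0, -3.0], "spin": 0, "hand": 40},
    {"travel": [0, 0, -3.8], "spin": 0, "hand": 40},
    {"travel": [0, 0, -4.2], "spin": 0, "hand": 40},
    {"travel": [0, 0, -4.2], "spin": 0, "hand": 40}
  ]
}}

```text
time_s: 7.0
tool_pos: [0.6583, 0.2598, 0.2613]
tcp_rot: [179.9, 0.3, 175.4]
ft_force: [-0.1, -0.6, -2.6]
gripper_width: 0.0475
```

```bash
python3 - <<'E'
from h import *
o=snap("5")
cv2.imwrite("pics/z9.png",np.hstack([cv2.resize(o["top"][0][90:240,130:330],None,fx=2,fy=2,interpolation=cv2.INTER_CUBIC),cv2.resize(o["scene"][0][90:240,330:530],None,fx=2,fy=2,interpolation=cv2.INTER_CUBIC)]))
E
python3 go.py
```

```text
t 7.1 p [0.6568 0.2594 0.2571] rot [-1.7998e+02 -9.0000e-02  1.7536e+02] F [-0.1 -0.2 -3.5] w 47.4 q [ 12.4  20.7  79.2   0.   80.2 -73. ]
```

View pics/z9.png

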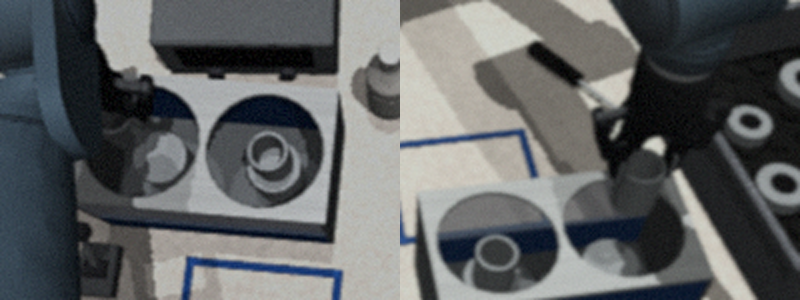

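```bash
python3 go.py .541 -.3613 .257 176.2
```

```text
t 7.1 p [0.6568 0.2594 0.2571] rot [-1.7998e+02 -9.0000e-02  1.7536e+02] F [-0.1 -0.2 -3.5] w 47.4 q [ 12.4  20.7  79.2   0.   80.2 -73. ]
travel [2.171, -20.936, 0.011] spin -0.0147 dist mm 631.5
```

Call:
{"name": "step_arm", "arguments": {
  "series": [
    {"travel": [0.1, -0.8, 0], "spin": -0.01, "hand": 40},
    {"travel": [0.2, -2.0, 0], "spin": -0.015, "hand": 40},
    {"travel": [0.4, -3.4, 0], "spin": -0.015, "hand": 40},
    {"travel": [0.5, -4.9, 0], "spin": -0.015, "hand": 40},
    {"travel": [0.7, -6.4, 0], "spin": -0.015, "hand": 40},
    {"travel": [0.9, -7.9, 0], "spin": -0.015, "hand": 40},
    {"travel": [1.0, -9.4, 0], "spin": -0.015, "hand": 40},
    {"travel": [1.1, -10.9, 0], "spin": -0.015, "hand": 40},
    {"travel": [1.3, -12.4, 0], "spin": -0.015, "hand": 40},
    {"travel": [1.4, -13.9, 0], "spin": -0.015, "hand": 40}
  ]
}}

```text
time_s: 8.1
tool_pos: [0.5795, -0.1541, 0.2552]
tcp_rot: [179.9, -0.3, 176.2]
ft_force: [0.1, -0.1, -3.4]
gripper_width: 0.0473
```

```bash
python3 go.py .541 -.3613 .25 176.2
```

```text
t 8.1 p [ 0.5795 -0.1541  0.2552] rot [179.94  -0.27 176.21] F [ 0.1 -0.1 -3.4] w 47.3 q [ -25.7    6.8   95.8   -0.    77.6 -111.9]
travel [0.824, -6.978, 0.168] spin 0.0002 dist mm 210.9
```

Call:
{"name": "step_arm", "arguments": {
  "series": [
    {"travel": [0.15, -1.4, 0.0], "spin": 0, "hand": 40},
    {"travel": [0.3, -2.8, 0.1], "spin": 0, "hand": 40},
    {"travel": [0.5, -4.2, 0.1], "spin": 0, "hand": 40},
    {"travel": [0.7, -5.5, 0.1], "spin": 0, "hand": 40},
    {"travel": [0.8, -6.5, 0.1], "spin": 0, "hand": 40},
    {"travel": [0.82, -6.98, 0.1], "spin": 0, "hand": 40},
    {"travel": [0.82, -6.98, 0.1], "spin": 0, "hand": 40},
    {"travel": [0.82, -6.98, 0.1], "spin": 0, "hand": 40}
  ]
}}

```text
time_s: 8.9
tool_pos: [0.5411, -0.3602, 0.251]
tcp_rot: [179.8, -0.3, 176.2]
ft_force: [0.6, 0.5, -2.0]
gripper_width: 0.0476
```

```bash
python3 - <<'E'
from h import *
o=snap("6")
cv2.imwrite("pics/z10.png",np.hstack([cv2.resize(o["top"][0][130:280,330:530],None,fx=2,fy=2,interpolation=cv2.INTER_CUBIC),cv2.resize(o["scene"][0][130:280,90:290],None,fx=2,fy=2,interpolation=cv2.INTER_CUBIC)]))
carrier(o,(.5125,-.3093))
E
python3 go.py  .541 -.3613 .175 176.2 .541 -.3613 .14 176.2 .541 -.3613 .076 176.2
```

```text
scene plate rect [ 0.4867 -0.3078] [0.161  0.1805] 86.79 post 89 [ 0.5151 -0.3093  0.1354]
top plate rect [ 0.51   -0.3181] [0.1718 0.1249] 86.28 post 115 [ 0.5119 -0.3094  0.1352]
t 9.0 p [ 0.5415 -0.3597  0.2517] rot [179.88  -0.3  176.31] F [ 0.1 -0.4 -2. ] w 47.7 q [-4.350e+01  1.370e+01  8.840e+01 -1.000e-01  7.830e+01 -1.298e+02]
travel [0.0, -0.059, 2.556] spin 0.002 dist mm 76.7
travel [-0.006, -0.062, 3.722] spin 0.002 dist mm 111.7
travel [-0.017, -0.066, 5.856] spin 0.002 dist mm 175.7
```

View pics/z10.png

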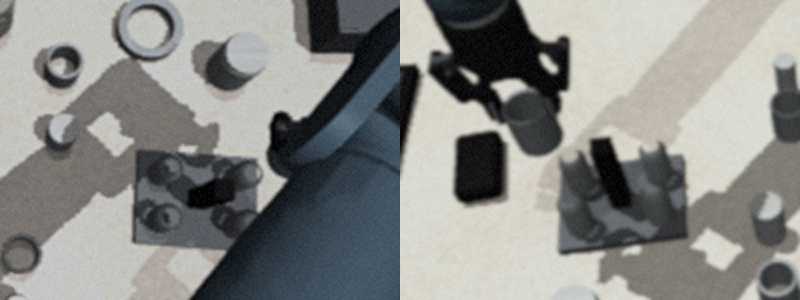

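```bash
cat >> h.py <<'E'
def heldfit(o,n="scene",zc=None):
    """fit axis of held sleeve: points below fingertips, known r=25"""
    from scipy.optimize import least_squares
    p=robot.get_obs()["tool_pos"];W=cloud(n,o[n][1])
    z1=p[2]-.012;z0=p[2]-.040
    m=(np.hypot(W[...,0]-p[0],W[...,1]-p[1])<.04)&(W[...,2]>z0)&(W[...,2]<z1)
    P=W[m]
    f=lambda q:np.hypot(P[:,0]-q[0]-q[2]*(P[:,2]-p[2]),P[:,1]-q[1]-q[3]*(P[:,2]-p[2]))-.025
    s=least_squares(f,[p[0],p[1],0,0],loss="soft_l1",f_scale=.002)
    b=W[(np.hypot(W[...,0]-p[0],W[...,1]-p[1])<.04)&(W[...,2]<p[2])&(W[...,2]>p[2]-.075)]
    print("held n",len(P),"axis-tcp mm",((s.x[:2]-p[:2])*1e3).round(1),"tilt deg",np.degrees(s.x[2:]).round(1),"res",np.abs(s.fun).mean().round(4),"zmin",b[:,2].min().round(4),"rel",(b[:,2].min()-p[2]).round(4))
E
python3 - <<'E'
from h import *
o={n:(cv2.imread(f"pics/{n}6.png"),np.load(f"pics/{n}6.npy")) for n in ["top","scene"]}
heldfit(o)
E
```

```text
held n 283 axis-tcp mm [0.3 0.7] tilt deg [4.3 3.5] res 0.002 zmin 0.2009 rel -0.0507
```

Call:
{"name": "step_arm", "arguments": {
  "series": [
    {"travel": [0.0, -0.06, 0.8], "spin": 0, "hand": 40},
    {"travel": [0.0, -0.06, 1.8], "spin": 0, "hand": 40},
    {"travel": [0.0, -0.06, 2.8], "spin": 0, "hand": 40},
    {"travel": [0.0, -0.06, 3.5], "spin": 0, "hand": 40},
    {"travel": [0.0, -0.06, 3.6], "spin": 0, "hand": 40},
    {"travel": [0.0, -0.06, 3.6], "spin": 0, "hand": 40}
  ]
}}

```text
time_s: 9.6
tool_pos: [0.5411, -0.3602, 0.1436]
tcp_rot: [179.8, -0.3, 176.4]
ft_force: [-0.2, 0.5, -2.1]
gripper_width: 0.0477
```

```bash
python3 - <<'E'
from h import *
o=snap("7")
cv2.imwrite("pics/z11.png",np.hstack([cv2.resize(o["top"][0][170:270,370:490],None,fx=3.3,fy=3.3,interpolation=cv2.INTER_CUBIC),cv2.resize(o["scene"][0][160:260,130:250],None,fx=3.3,fy=3.3,interpolation=cv2.INTER_CUBIC)]))
heldfit(o)
E
python3 go.py  .541 -.3613 .12 176.2 .541 -.3613 .076 176.2
```

```text
held n 246 axis-tcp mm [-0.2  1.2] tilt deg [3.3 0.9] res 0.0024 zmin 0.0708 rel -0.0749
t 9.7 p [ 0.5419 -0.3615  0.1457] rot [ 1.7999e+02 -1.7000e-01  1.7636e+02] F [-1.  -0.6 -2.2] w 47.7 q [-4.360e+01  1.960e+01  9.270e+01 -1.000e-01  6.780e+01 -1.299e+02]
travel [0.029, 0.003, 0.856] spin 0.0028 dist mm 25.7
travel [0.025, 0.003, 2.323] spin 0.0028 dist mm 69.7
```

View pics/z11.png

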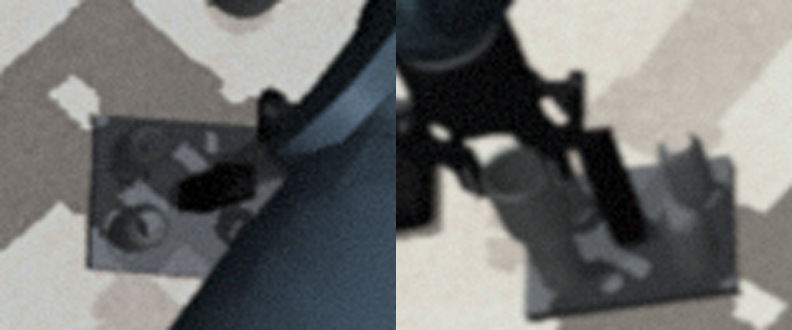

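Call:
{"name": "step_arm", "arguments": {
  "series": [
    {"travel": [0.02, 0.0, 0.4], "spin": 0, "hand": 40},
    {"travel": [0.02, 0.0, 0.7], "spin": 0, "hand": 40},
    {"travel": [0.02, 0.0, 1.0], "spin": 0, "hand": 40},
    {"travel": [0.02, 0.0, 1.0], "spin": 0, "hand": 40}
  ]
}}

```text
time_s: 10.1
tool_pos: [0.5402, -0.3605, 0.1133]
tcp_rot: [179.8, -0.3, 176.4]
ft_force: [-1.1, 0.6, -3.4]
gripper_width: 0.0475
```

Bottom now ~64 mm, past the taper start with no contact force. Continue.

Call:
{"name": "step_arm", "arguments": {
  "series": [
    {"travel": [0.0, 0.0, 0.3], "spin": 0, "hand": 40},
    {"travel": [0.0, 0.0, 0.6], "spin": 0, "hand": 40},
    {"travel": [0.0, 0.0, 0.9], "spin": 0, "hand": 40},
    {"travel": [0.0, 0.0, 1.1], "spin": 0, "hand": 40},
    {"travel": [0.0, 0.0, 1.1], "spin": 0, "hand": 40}
  ]
}}

```text
time_s: 10.6
tool_pos: [0.5394, -0.3599, 0.0788]
tcp_rot: [179.8, -0.4, 176.3]
ft_force: [-0.5, 0.9, -2.0]
gripper_width: 0.0475
```

```bash
python3 go.py
```

```text
t 10.6 p [ 0.5394 -0.3599  0.0788] rot [179.77  -0.44 176.35] F [-0.5  0.9 -2. ] w 47.5 q [-4.37e+01  2.44e+01  9.43e+01 -1.00e-01  6.18e+01 -1.30e+02]
```

Release slightly open.

Call:
{"name": "step_arm", "arguments": {
  "series": [
    {"travel": [0.0, 0.0, 0.0], "spin": 0, "hand": 52},
    {"travel": [0.0, 0.0, 0.0], "spin": 0, "hand": 58},
    {"travel": [0.0, 0.0, 0.0], "spin": 0, "hand": 60},
    {"travel": [0.0, 0.0, -0.3], "spin": 0, "hand": 60},
    {"travel": [0.0, 0.0, -1.0], "spin": 0, "hand": 60},
    {"travel": [0.0, 0.0, -2.0], "spin": 0, "hand": 60},
    {"travel": [0.0, 0.0, -3.5], "spin": 0, "hand": 60},
    {"travel": [-0.5, 2.0, -5.0], "spin": 0, "hand": 60},
    {"travel": [-1.0, 4.0, -5.5], "spin": 0, "hand": 60},
    {"travel": [-1.0, 5.0, -5.5], "spin": 0, "hand": 60}
  ]
}}

```text
time_s: 11.6
tool_pos: [0.5782, -0.229, 0.2448]
tcp_rot: [179.9, -0.1, 176.3]
ft_force: [1.0, 0.5, 0.5]
gripper_width: 0.06
```

```bash
cat >> h.py <<'E'
def tops(o,c,yaw):
    s,k=np.sin(np.radians(yaw)),np.cos(np.radians(yaw))
    for n in o:
        W=cloud(n,o[n][1])
        for i in (-1,1):
            for j in (-1,1):
                x,y=c[0]+k*i*.031-s*j*.05,c[1]+s*i*.031+k*j*.05
                P=W[(np.hypot(W[...,0]-x,W[...,1]-y)<.0285)]
                q=[((P[:,2]>a)&(P[:,2]<a+.005)).sum() for a in np.arange(.06,.135,.005)]
                ri=P[(abs(P[:,2]-.072)<.005)]
                cc=cv2.minEnclosingCircle(ri[:,:2].astype(np.float32)) if len(ri)>3 else None
                print(n,(i,j),"exp",np.round([x,y],4),"hist60+5mm",q,"rim72",np.round(cc[0],4) if cc else None,round(cc[1],4) if cc else None)
E
python3 - <<'E'
from h import *
o=snap("8")
cv2.imwrite("pics/z12.png",np.hstack([cv2.resize(o["top"][0][170:270,370:490],None,fx=3.3,fy=3.3,interpolation=cv2.INTER_CUBIC),cv2.resize(o["scene"][0][160:260,130:250],None,fx=3.3,fy=3.3,interpolation=cv2.INTER_CUBIC)]))
carrier(o,(.5125,-.3093)); tops(o,(.5125,-.3093),-3.8)
E
python3 go.py
```

```text
scene plate rect [ 0.4888 -0.3084] [0.1618 0.1742] 86.87 post 86 [ 0.5148 -0.3092  0.1356]
top plate rect [ 0.4634 -0.3782] [0.0389 0.0408] 77.63 post 0 None
scene (-1, -1) exp [ 0.4783 -0.3571] hist60+5mm [np.int64(18), np.int64(19), np.int64(35), np.int64(34), np.int64(12), np.int64(0), np.int64(0), np.int64(0), np.int64(0), np.int64(0), np.int64(0), np.int64(0), np.int64(0), np.int64(0), np.int64(0), np.int64(0)] rim72 [ 0.478  -0.3581] 0.0173
scene (-1, 1) exp [ 0.4849 -0.2574] hist60+5mm [np.int64(15), np.int64(23), np.int64(38), np.int64(30), np.int64(8), np.int64(0), np.int64(0), np.int64(0), np.int64(0), np.int64(0), np.int64(0), np.int64(0), np.int64(0), np.int64(0), np.int64(0), np.int64(0)] rim72 [ 0.4852 -0.2588] 0.0179
scene (1, -1) exp [ 0.5401 -0.3612] hist60+5mm [np.int64(35), np.int64(51), np.int64(141), np.int64(46), np.int64(14), np.int64(0), np.int64(0), np.int64(0), np.int64(0), np.int64(0), np.int64(0), np.int64(0), np.int64(0), np.int64(0), np.int64(0), np.int64(0)] rim72 [ 0.5393 -0.3611] 0.0263
scene (1, 1) exp [ 0.5467 -0.2615] hist60+5mm [np.int64(13), np.i
[... 793 characters left out ...]
 exp [ 0.5401 -0.3612] hist60+5mm [np.int64(0), np.int64(0), np.int64(0), np.int64(0), np.int64(0), np.int64(0), np.int64(0), np.int64(0), np.int64(0), np.int64(0), np.int64(0), np.int64(0), np.int64(0), np.int64(0), np.int64(0), np.int64(0)] rim72 None None
top (1, 1) exp [ 0.5467 -0.2615] hist60+5mm [np.int64(0), np.int64(0), np.int64(0), np.int64(0), np.int64(0), np.int64(0), np.int64(0), np.int64(0), np.int64(0), np.int64(0), np.int64(0), np.int64(0), np.int64(0), np.int64(0), np.int64(0), np.int64(0)] rim72 None None
t 11.7 p [ 0.5788 -0.2249  0.2445] rot [ 1.7983e+02 -1.5000e-01  1.7669e+02] F [ 0.1 -1.6 -0.4] w 59.9 q [-3.170e+01  1.010e+01  9.330e+01  1.000e-01  7.680e+01 -1.184e+02]
```

View pics/z12.png

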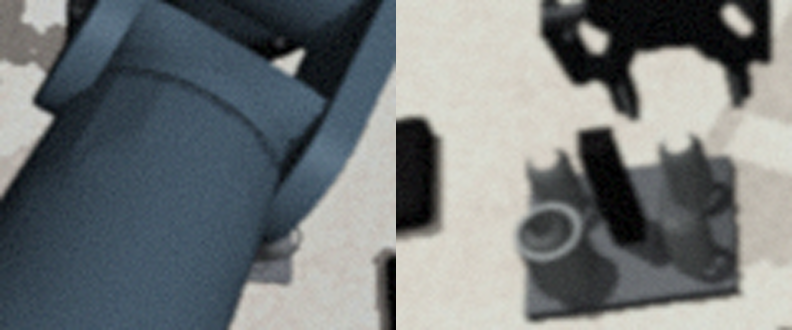

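```bash
python3 go.py .6493 .113 .25 175.6
```

```text
t 11.7 p [ 0.5788 -0.2249  0.2445] rot [ 1.7983e+02 -1.5000e-01  1.7669e+02] F [ 0.1 -1.6 -0.4] w 59.9 q [-3.170e+01  1.010e+01  9.330e+01  1.000e-01  7.680e+01 -1.184e+02]
travel [-1.694, 11.382, -0.153] spin 0.019 dist mm 345.3
```

Call:
{"name": "step_arm", "arguments": {
  "series": [
    {"travel": [-0.2, 1.5, -0.15], "spin": 0.01, "hand": 68},
    {"travel": [-0.45, 3.0, -0.15], "spin": 0.01, "hand": 68},
    {"travel": [-0.7, 4.5, -0.15], "spin": 0.01, "hand": 68},
    {"travel": [-0.9, 6.0, -0.15], "spin": 0.02, "hand": 68},
    {"travel": [-1.1, 7.5, -0.15], "spin": 0.02, "hand": 68},
    {"travel": [-1.4, 9.0, -0.15], "spin": 0.02, "hand": 68},
    {"travel": [-1.6, 10.5, -0.15], "spin": 0.02, "hand": 68},
    {"travel": [-1.69, 11.38, -0.15], "spin": 0.02, "hand": 68},
    {"travel": [-1.69, 11.38, -0.15], "spin": 0.02, "hand": 68},
    {"travel": [-1.69, 11.38, -0.15], "spin": 0.02, "hand": 68}
  ]
}}

```text
time_s: 12.7
tool_pos: [0.6493, 0.1127, 0.2502]
tcp_rot: [179.9, -0.1, 175.6]
ft_force: [-0.2, -0.5, -0.4]
gripper_width: 0.0678
```

```bash
python3 go.py .6493 .113 .130 175.6; python3 - <<'E'
from h import *
o=snap("9")
W=cloud("scene",o["scene"][1])
for name,x,y,z in [("A",.6493,.113,.142),("C",.689,-.132,.06),("D",.4384,-.0767,.06)]:
    P=W[(np.hypot(W[...,0]-x,W[...,1]-y)<.05)&(abs(W[...,2]-z)<.006)]
    print(name,len(P),cv2.minEnclosingCircle(P[:,:2].astype(np.float32)))
cv2.imwrite("pics/z13.png",o["scene"][0])
E
```

```text
t 12.7 p [0.6493 0.1127 0.2502] rot [ 1.7987e+02 -1.3000e-01  1.7558e+02] F [-0.2 -0.5 -0.4] w 67.8 q [ -0.   14.8  87.2   0.1  78.1 -85.6]
travel [-0.01, 0.001, 4.008] spin -0.0004 dist mm 120.2
A 171 ((0.6495009064674377, 0.11316728591918945), 0.025992419570684433)
C 158 ((0.688965380191803, -0.1338435262441635), 0.025991234928369522)
D 127 ((0.43797567486763, -0.07655393332242966), 0.026691323146224022)
```

View pics/z13.png

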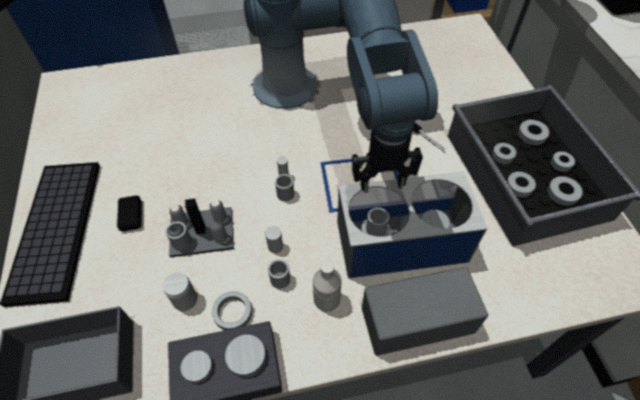

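Call:
{"name": "step_arm", "arguments": {
  "series": [
    {"travel": [-0.01, 0.0, 1.0], "spin": 0, "hand": 68},
    {"travel": [-0.01, 0.0, 1.8], "spin": 0, "hand": 68},
    {"travel": [-0.01, 0.0, 2.6], "spin": 0, "hand": 68},
    {"travel": [-0.01, 0.0, 3.4], "spin": 0, "hand": 68},
    {"travel": [-0.01, 0.0, 3.85], "spin": 0, "hand": 68},
    {"travel": [-0.01, 0.0, 4.0], "spin": 0, "hand": 68},
    {"travel": [-0.01, 0.0, 4.0], "spin": 0, "hand": 60},
    {"travel": [-0.01, 0.0, 4.0], "spin": 0, "hand": 52},
    {"travel": [-0.01, 0.0, 4.0], "spin": 0, "hand": 44},
    {"travel": [-0.01, 0.0, 4.0], "spin": 0, "hand": 40}
  ]
}}

```text
time_s: 13.8
tool_pos: [0.6506, 0.112, 0.1324]
tcp_rot: [179.8, 0.1, 175.5]
ft_force: [-0.6, 1.4, 6.1]
gripper_width: 0.048
```

Call:
{"name": "step_arm", "arguments": {
  "series": [
    {"travel": [0, 0, 0], "spin": 0, "hand": 40},
    {"travel": [0, 0, 0], "spin": 0, "hand": 40},
    {"travel": [0, 0, -0.3], "spin": 0, "hand": 40},
    {"travel": [0, 0, -0.8], "spin": 0, "hand": 40},
    {"travel": [0, 0, -1.4], "spin": 0, "hand": 40},
    {"travel": [0, 0, -2.2], "spin": 0, "hand": 40},
    {"travel": [0, 0, -3.0], "spin": 0, "hand": 40},
    {"travel": [0, 0, -3.8], "spin": 0, "hand": 40},
    {"travel": [0, 0, -4.1], "spin": 0, "hand": 40},
    {"travel": [0, 0, -4.1], "spin": 0, "hand": 40}
  ]
}}

```text
time_s: 14.8
tool_pos: [0.6514, 0.1117, 0.2584]
tcp_rot: [179.8, 0.3, 175.5]
ft_force: [-0.1, -0.7, -3.1]
gripper_width: 0.0476
```

```bash
python3 go.py .5473 -.2617 .25 176.2;python3 - <<'E'
from h import *
o=snap("10");heldfit(o)
E
```

```text
t 14.8 p [0.6514 0.1117 0.2584] rot [179.82   0.35 175.48] F [-0.1 -0.7 -3.1] w 47.6 q [ -0.1  14.4  86.8   0.2  78.4 -85.6]
travel [2.48, -12.682, 0.226] spin -0.0126 dist mm 387.7
held n 259 axis-tcp mm [ 3.3 -2.1] tilt deg [ 3.9 -1.9] res 0.0021 zmin 0.2089 rel -0.0457
```

Call:
{"name": "step_arm", "arguments": {
  "series": [
    {"travel": [0.2, -1.0, 0.1], "spin": -0.012, "hand": 40},
    {"travel": [0.5, -2.4, 0.2], "spin": -0.012, "hand": 40},
    {"travel": [0.8, -3.9, 0.2], "spin": -0.012, "hand": 40},
    {"travel": [1.1, -5.4, 0.2], "spin": -0.012, "hand": 40},
    {"travel": [1.4, -6.9, 0.2], "spin": -0.012, "hand": 40},
    {"travel": [1.6, -8.4, 0.2], "spin": -0.012, "hand": 40},
    {"travel": [1.9, -9.9, 0.2], "spin": -0.012, "hand": 40},
    {"travel": [2.2, -11.3, 0.2], "spin": -0.012, "hand": 40},
    {"travel": [2.48, -12.3, 0.2], "spin": -0.012, "hand": 40},
    {"travel": [2.48, -12.68, 0.2], "spin": -0.012, "hand": 40}
  ]
}}

```text
time_s: 15.9
tool_pos: [0.5438, -0.2638, 0.2457]
tcp_rot: [179.8, -0.2, 176.0]
ft_force: [-0.2, 0.9, -2.9]
gripper_width: 0.0474
```

Call:
{"name": "step_arm", "arguments": {
  "series": [
    {"travel": [0, 0, 0], "spin": 0, "hand": 40},
    {"travel": [0, 0, 0], "spin": 0, "hand": 40}
  ]
}}

```text
time_s: 16.1
tool_pos: [0.5435, -0.2629, 0.2442]
tcp_rot: [179.7, -0.3, 176.0]
ft_force: [0.1, 0.4, -2.3]
gripper_width: 0.0475
```

```bash
python3 - <<'E'
from h import *
o=snap("11");heldfit(o); carrier(o,(.5125,-.3093))
E
python3 go.py .5473 -.2617 .144 176.2 .5473 -.2617 .080 176.2
```

```text
held n 273 axis-tcp mm [ 2.1 -0.1] tilt deg [6.  1.5] res 0.0022 zmin 0.1944 rel -0.0506
scene plate rect [ 0.4915 -0.3088] [0.1626 0.17  ] 86.44 post 83 [ 0.5146 -0.3095  0.1358]
top plate rect [ 0.5295 -0.2495] [0.0317 0.0931] 86.78 post 0 None
t 16.2 p [ 0.5441 -0.2624  0.245 ] rot [179.72  -0.22 176.05] F [-0.8  0.1 -2.1] w 47.5 q [-3.650e+01  7.900e+00  9.570e+01  1.000e-01  7.670e+01 -1.226e+02]
travel [-0.119, 0.013, 3.366] spin -0.0026 dist mm 101.1
travel [-0.127, 0.002, 5.5] spin -0.0026 dist mm 165.0
```

Call:
{"name": "step_arm", "arguments": {
  "series": [
    {"travel": [-0.09, 0.0, 0.8], "spin": 0, "hand": 40},
    {"travel": [-0.09, 0.0, 1.8], "spin": 0, "hand": 40},
    {"travel": [-0.09, 0.0, 2.8], "spin": 0, "hand": 40},
    {"travel": [-0.09, 0.0, 3.4], "spin": 0, "hand": 40},
    {"travel": [-0.1, 0.0, 3.7], "spin": 0, "hand": 40},
    {"travel": [-0.1, 0.0, 4.0], "spin": 0, "hand": 40},
    {"travel": [-0.1, 0.0, 4.3], "spin": 0, "hand": 40},
    {"travel": [-0.1, 0.0, 4.4], "spin": 0, "hand": 40},
    {"travel": [-0.1, 0.0, 4.4], "spin": 0, "hand": 40}
  ]
}}

```text
time_s: 17.1
tool_pos: [0.5467, -0.2618, 0.113]
tcp_rot: [179.7, -0.2, 176.1]
ft_force: [-0.4, 0.4, -2.4]
gripper_width: 0.0471
```

```bash
python3 go.py .5465 -.262 .080 176.2
```

```text
t 17.1 p [ 0.5467 -0.2618  0.113 ] rot [179.71  -0.22 176.06] F [-0.4  0.4 -2.4] w 47.1 q [-3.640e+01  1.660e+01  1.003e+02  1.000e-01  6.340e+01 -1.225e+02]
travel [0.001, -0.012, 1.1] spin -0.0025 dist mm 33.0
```

Call:
{"name": "step_arm", "arguments": {
  "series": [
    {"travel": [0.0, 0.0, 0.3], "spin": 0, "hand": 40},
    {"travel": [0.0, 0.0, 0.6], "spin": 0, "hand": 40},
    {"travel": [0.0, 0.0, 0.9], "spin": 0, "hand": 40},
    {"travel": [0.0, 0.0, 1.1], "spin": 0, "hand": 40},
    {"travel": [0.0, 0.0, 1.1], "spin": 0, "hand": 40}
  ]
}}

```text
time_s: 17.6
tool_pos: [0.5457, -0.2611, 0.0784]
tcp_rot: [179.6, -0.4, 176.1]
ft_force: [-0.3, 0.4, -3.3]
gripper_width: 0.0474
```

Call:
{"name": "step_arm", "arguments": {
  "series": [
    {"travel": [0.0, 0.0, 0.0], "spin": 0, "hand": 52},
    {"travel": [0.0, 0.0, 0.0], "spin": 0, "hand": 58},
    {"travel": [0.0, 0.0, 0.0], "spin": 0, "hand": 60},
    {"travel": [0.0, 0.0, -0.3], "spin": 0, "hand": 60},
    {"travel": [0.0, 0.0, -1.0], "spin": 0, "hand": 60},
    {"travel": [0.0, 0.0, -2.0], "spin": 0, "hand": 60},
    {"travel": [0.0, 0.0, -3.5], "spin": 0, "hand": 60},
    {"travel": [-1.0, 1.0, -4.5], "spin": 0, "hand": 60},
    {"travel": [-2.2, 2.4, -5.5], "spin": 0, "hand": 68},
    {"travel": [-3.0, 3.0, -5.5], "spin": 0, "hand": 68}
  ]
}}

```text
time_s: 18.6
tool_pos: [0.645, -0.1782, 0.2494]
tcp_rot: [179.8, 0.1, 176.0]
ft_force: [0.4, -0.6, 0.6]
gripper_width: 0.0683
```

```bash
python3 - <<'E'
from h import *
o=snap("12");tops({"scene":o["scene"]},(.5125,-.3093),-3.8); carrier(o,(.5125,-.3093))
W=cloud("scene",o["scene"][1])
for name,x,y,z in [("C",.689,-.132,.06),("D",.4384,-.0767,.06)]:
    P=W[(np.hypot(W[...,0]-x,W[...,1]-y)<.05)&(abs(W[...,2]-z)<.006)]
    print(name,len(P),cv2.minEnclosingCircle(P[:,:2].astype(np.float32)))
cv2.imwrite("pics/z14.png",o["scene"][0])
E
python3 go.py .689 -.133 .20 176.2
```

```text
scene (-1, -1) exp [ 0.4783 -0.3571] hist60+5mm [np.int64(16), np.int64(14), np.int64(44), np.int64(33), np.int64(9), np.int64(0), np.int64(0), np.int64(0), np.int64(0), np.int64(0), np.int64(0), np.int64(0), np.int64(0), np.int64(0), np.int64(0), np.int64(0)] rim72 [ 0.4779 -0.358 ] 0.0179
scene (-1, 1) exp [ 0.4849 -0.2574] hist60+5mm [np.int64(8), np.int64(15), np.int64(19), np.int64(14), np.int64(6), np.int64(1), np.int64(0), np.int64(0), np.int64(0), np.int64(0), np.int64(0), np.int64(0), np.int64(0), np.int64(0), np.int64(0), np.int64(0)] rim72 [ 0.4925 -0.2627] 0.0142
scene (1, -1) exp [ 0.5401 -0.3612] hist60+5mm [np.int64(40), np.int64(54), np.int64(137), np.int64(48), np.int64(12), np.int64(2), np.int64(0), np.int64(0), np.int64(0), np.int64(0), np.int64(0), np.int64(0), np.int64(0), np.int64(0), np.int64(0), np.int64(0)] rim72 [ 0.5386 -0.3617] 0.0271
scene (1, 1) exp [ 0.5467 -0.2615] hist60+5mm [np.int64(38), np.int64(60), np.int64(120), np.int64(58), np.int64(13), np.int64(0), np.int64(0), np.int64(0), np.int64(0), np.int64(0), np.int64(0), np.int64(0), np.int64(0), np.int64(0), np.int64(0), np.int64(0)] rim72 [ 0.545  -0.2618] 0.0258
scene plate rect [ 0.488 -0.308] [0.1616 0.1775] 86.7 post 90 [ 0.5153 -0.3091  0.1355]
top plate rect [ 0.5062 -0.3321] [0.1463 0.1326] 80.09 post 117 [ 0.5121 -0.3094  0.1348]
C 162 ((0.688526451587677, -0.13231071829795837), 0.02614748477935791)
D 126 ((0.43764111399650574, -0.0764666199684143), 0.02595381624996662)
t 18.7 p [ 0.6464 -0.1758  0.2472] rot [1.7970e+02 1.0000e-02 1.7632e+02] F [-0.6  0.1 -0.9] w 68.0 q [ -25.    16.3   85.7    0.3   78.1 -111.4]
travel [-1.326, 1.508, 1.581] spin 0.0021 dist mm 76.7
```

View pics/z14.png

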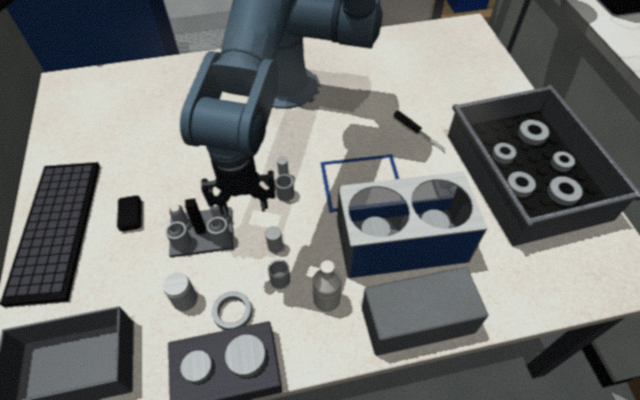

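Call:
{"name": "step_arm", "arguments": {
  "series": [
    {"travel": [-0.5, 0.6, 0.5], "spin": 0, "hand": 68},
    {"travel": [-1.0, 1.2, 1.0], "spin": 0, "hand": 68},
    {"travel": [-1.33, 1.5, 1.58], "spin": 0, "hand": 68},
    {"travel": [-1.33, 1.51, 1.58], "spin": 0, "hand": 68},
    {"travel": [-1.33, 1.51, 1.58], "spin": 0, "hand": 68}
  ]
}}

```text
time_s: 19.2
tool_pos: [0.6886, -0.1333, 0.2002]
tcp_rot: [179.7, -0.0, 176.3]
ft_force: [-1.3, 0.1, -0.1]
gripper_width: 0.0684
```

```bash
python3 go.py .689 -.1328 .050 176.2
```

```text
t 19.2 p [ 0.6886 -0.1333  0.2002] rot [ 1.7971e+02 -3.0000e-02  1.7632e+02] F [-1.3  0.1 -0.1] w 68.4 q [ -20.3   22.6   82.7    0.3   74.8 -106.7]
travel [-0.013, -0.006, 5.008] spin 0.0021 dist mm 150.2
```

Call:
{"name": "step_arm", "arguments": {
  "series": [
    {"travel": [-0.01, 0.0, 1.0], "spin": 0, "hand": 68},
    {"travel": [-0.01, 0.0, 2.0], "spin": 0, "hand": 68},
    {"travel": [-0.01, 0.0, 3.0], "spin": 0, "hand": 68},
    {"travel": [-0.01, 0.0, 4.0], "spin": 0, "hand": 68},
    {"travel": [-0.01, 0.0, 4.7], "spin": 0, "hand": 68},
    {"travel": [-0.01, 0.0, 5.0], "spin": 0, "hand": 68},
    {"travel": [-0.01, 0.0, 5.0], "spin": 0, "hand": 60},
    {"travel": [-0.01, 0.0, 5.0], "spin": 0, "hand": 52},
    {"travel": [-0.01, 0.0, 5.0], "spin": 0, "hand": 44},
    {"travel": [-0.01, 0.0, 5.0], "spin": 0, "hand": 40}
  ]
}}

```text
time_s: 20.2
tool_pos: [0.6904, -0.1331, 0.0531]
tcp_rot: [179.8, 0.2, 176.3]
ft_force: [-1.4, 1.1, 6.9]
gripper_width: 0.048
```

Call:
{"name": "step_arm", "arguments": {
  "series": [
    {"travel": [0, 0, 0], "spin": 0, "hand": 40},
    {"travel": [0, 0, 0], "spin": 0, "hand": 40},
    {"travel": [0, 0, -0.3], "spin": 0, "hand": 40},
    {"travel": [0, 0, -0.8], "spin": 0, "hand": 40},
    {"travel": [0, 0, -1.6], "spin": 0, "hand": 40},
    {"travel": [0, 0, -2.8], "spin": 0, "hand": 40},
    {"travel": [0, 0, -4.0], "spin": 0, "hand": 40},
    {"travel": [0, 0, -5.2], "spin": 0, "hand": 40},
    {"travel": [0, 0, -6.3], "spin": 0, "hand": 40},
    {"travel": [0, 0, -6.6], "spin": 0, "hand": 40}
  ]
}}

```text
time_s: 21.2
tool_pos: [0.6918, -0.1345, 0.2581]
tcp_rot: [179.9, 0.7, 176.3]
ft_force: [0.7, -0.7, -0.8]
gripper_width: 0.0484
```

```bash
python3 - <<'E'
from h import *
o=snap("13");heldfit(o)
E
python3 go.py .4783 -.3572 .25 176.2 .4849 -.2577 .25 176.2
```

```text
held n 293 axis-tcp mm [ 3.1 -2.5] tilt deg [ 2.3 -2.8] res 0.0024 zmin 0.2052 rel -0.0486
t 21.3 p [ 0.6905 -0.1341  0.2537] rot [179.85   0.42 176.33] F [ 0.4  0.8 -3. ] w 48.1 q [ -20.3   20.2   80.2    0.3   79.3 -106.7]
travel [6.585, -7.875, 0.057] spin 0.0024 dist mm 308.0
travel [6.577, -4.551, 0.065] spin 0.0024 dist mm 240.0
```

Call:
{"name": "step_arm", "arguments": {
  "series": [
    {"travel": [0.6, -0.8, 0], "spin": 0, "hand": 40},
    {"travel": [1.4, -1.7, 0], "spin": 0, "hand": 40},
    {"travel": [2.3, -2.7, 0], "spin": 0, "hand": 40},
    {"travel": [3.2, -3.8, 0], "spin": 0, "hand": 40},
    {"travel": [4.1, -4.9, 0], "spin": 0, "hand": 40},
    {"travel": [5.0, -6.0, 0], "spin": 0, "hand": 40},
    {"travel": [5.9, -7.0, 0], "spin": 0, "hand": 40},
    {"travel": [6.5, -7.7, 0], "spin": 0, "hand": 40},
    {"travel": [6.58, -7.87, 0.05], "spin": 0, "hand": 40},
    {"travel": [6.58, -7.87, 0.05], "spin": 0, "hand": 40}
  ]
}}

```text
time_s: 22.3
tool_pos: [0.4773, -0.3569, 0.2477]
tcp_rot: [179.7, 0.3, 176.2]
ft_force: [0.3, 0.2, -2.5]
gripper_width: 0.0482
```

```bash
python3 - <<'E'
from h import *
o=snap("14");heldfit(o); carrier({"scene":o["scene"]},(.5125,-.3093))
E
python3 go.py .4783 -.3572 .112 176.2
```

```text
held n 280 axis-tcp mm [0.4 1. ] tilt deg [4.1 4.4] res 0.002 zmin 0.1961 rel -0.0526
scene plate rect [ 0.4886 -0.3083] [0.1626 0.1765] 87.63 post 84 [ 0.5144 -0.3084  0.1356]
t 22.4 p [ 0.4786 -0.356   0.2488] rot [179.74   0.33 176.38] F [ 0.1  0.3 -2.4] w 48.0 q [ -47.7    6.4   96.9    0.4   76.6 -134.2]
travel [0.034, -0.062, 4.558] spin 0.0031 dist mm 136.8
```

Call:
{"name": "step_arm", "arguments": {
  "series": [
    {"travel": [0.02, -0.06, 0.8], "spin": 0, "hand": 40},
    {"travel": [0.02, -0.06, 1.8], "spin": 0, "hand": 40},
    {"travel": [0.02, -0.06, 2.8], "spin": 0, "hand": 40},
    {"travel": [0.02, -0.06, 3.4], "spin": 0, "hand": 40},
    {"travel": [0.02, -0.06, 3.7], "spin": 0, "hand": 40},
    {"travel": [0.02, -0.06, 4.0], "spin": 0, "hand": 40},
    {"travel": [0.02, -0.06, 4.3], "spin": 0, "hand": 40},
    {"travel": [0.02, -0.06, 4.5], "spin": 0, "hand": 40},
    {"travel": [0.02, -0.06, 4.5], "spin": 0, "hand": 40}
  ]
}}

```text
time_s: 23.3
tool_pos: [0.4786, -0.3569, 0.1132]
tcp_rot: [179.7, 0.3, 176.4]
ft_force: [0.4, 0.2, -1.6]
gripper_width: 0.0483
```

```bash
python3 go.py .4783 -.3572 .080 176.2
```

```text
t 23.3 p [ 0.4786 -0.3569  0.1132] rot [179.7    0.3  176.38] F [ 0.4  0.2 -1.6] w 48.3 q [ -47.8   15.3  102.     0.5   62.8 -134.4]
travel [0.015, -0.016, 1.105] spin 0.0031 dist mm 33.2
```

Call:
{"name": "step_arm", "arguments": {
  "series": [
    {"travel": [0.0, 0.0, 0.3], "spin": 0, "hand": 40},
    {"travel": [0.0, 0.0, 0.6], "spin": 0, "hand": 40},
    {"travel": [0.0, 0.0, 0.9], "spin": 0, "hand": 40},
    {"travel": [0.0, 0.0, 1.1], "spin": 0, "hand": 40},
    {"travel": [0.0, 0.0, 1.1], "spin": 0, "hand": 40}
  ]
}}

```text
time_s: 23.8
tool_pos: [0.4781, -0.3561, 0.0786]
tcp_rot: [179.6, 0.2, 176.4]
ft_force: [-0.3, -1.0, -2.1]
gripper_width: 0.0481
```

Call:
{"name": "step_arm", "arguments": {
  "series": [
    {"travel": [0.0, 0.0, 0.0], "spin": 0, "hand": 52},
    {"travel": [0.0, 0.0, 0.0], "spin": 0, "hand": 58},
    {"travel": [0.0, 0.0, 0.0], "spin": 0, "hand": 60},
    {"travel": [0.0, 0.0, -0.3], "spin": 0, "hand": 60},
    {"travel": [0.0, 0.0, -1.0], "spin": 0, "hand": 60},
    {"travel": [0.0, 0.0, -2.0], "spin": 0, "hand": 60},
    {"travel": [0.0, 0.0, -3.5], "spin": 0, "hand": 60},
    {"travel": [0.5, 1.0, -4.5], "spin": 0, "hand": 60},
    {"travel": [1.0, 2.4, -5.5], "spin": 0, "hand": 68},
    {"travel": [1.5, 3.0, -5.5], "spin": 0, "hand": 68}
  ]
}}

```text
time_s: 24.8
tool_pos: [0.4396, -0.2643, 0.2499]
tcp_rot: [179.9, 0.6, 176.4]
ft_force: [-0.6, 0.0, -0.2]
gripper_width: 0.0684
```

```bash
python3 - <<'E'
from h import *
o=snap("15");tops({"scene":o["scene"]},(.5125,-.3093),-3.8); carrier(o,(.5125,-.3093))
for n in o:
  W=cloud(n,o[n][1])
  for name,x,y,z in [("D",.4384,-.0767,.06)]:
    P=W[(np.hypot(W[...,0]-x,W[...,1]-y)<.055)&(abs(W[...,2]-z)<.006)]
    if len(P): print(n,name,len(P),cv2.minEnclosingCircle(P[:,:2].astype(np.float32)))
cv2.imwrite("pics/z15.png",o["scene"][0])
E
python3 go.py .438 -.0766 .20 176.2
```

```text
scene (-1, -1) exp [ 0.4783 -0.3571] hist60+5mm [np.int64(37), np.int64(52), np.int64(125), np.int64(50), np.int64(12), np.int64(1), np.int64(0), np.int64(0), np.int64(0), np.int64(0), np.int64(0), np.int64(0), np.int64(0), np.int64(0), np.int64(0), np.int64(0)] rim72 [ 0.4796 -0.3569] 0.0262
scene (-1, 1) exp [ 0.4849 -0.2574] hist60+5mm [np.int64(15), np.int64(21), np.int64(38), np.int64(33), np.int64(4), np.int64(0), np.int64(0), np.int64(0), np.int64(0), np.int64(0), np.int64(0), np.int64(0), np.int64(0), np.int64(0), np.int64(0), np.int64(0)] rim72 [ 0.4859 -0.2586] 0.0172
scene (1, -1) exp [ 0.5401 -0.3612] hist60+5mm [np.int64(41), np.int64(50), np.int64(143), np.int64(53), np.int64(7), np.int64(0), np.int64(0), np.int64(0), np.int64(0), np.int64(0), np.int64(0), np.int64(0), np.int64(0), np.int64(0), np.int64(0), np.int64(0)] rim72 [ 0.5377 -0.3592] 0.0257
scene (1, 1) exp [ 0.5467 -0.2615] hist60+5mm [np.int64(35), np.int64(49), np.int64(141), np.int64(50), np.int64(9), np.int64(0), np.int64(0), np.int64(0), np.int64(0), np.int64(0), np.int64(0), np.int64(0), np.int64(0), np.int64(0), np.int64(0), np.int64(0)] rim72 [ 0.5447 -0.2604] 0.0262
scene plate rect [ 0.4889 -0.3066] [0.1596 0.1748] 85.12 post 91 [ 0.515  -0.3095  0.1355]
top plate rect [ 0.5112 -0.2961] [0.1276 0.1245] 86.29 post 91 [ 0.5133 -0.3067  0.1351]
scene D 140 ((0.4243878126144409, -0.07701501250267029), 0.041285190731287)
top D 114 ((0.4242733418941498, -0.07712221890687943), 0.03753216937184334)
t 24.9 p [ 0.438  -0.2628  0.2465] rot [179.72   0.35 176.48] F [-0.  -0.4  0.4] w 67.9 q [ -43.9   -5.4  109.1    0.5   76.2 -130.5]
travel [0.39, 6.188, 1.579] spin 0.0049 dist mm 192.0
```

View pics/z15.png

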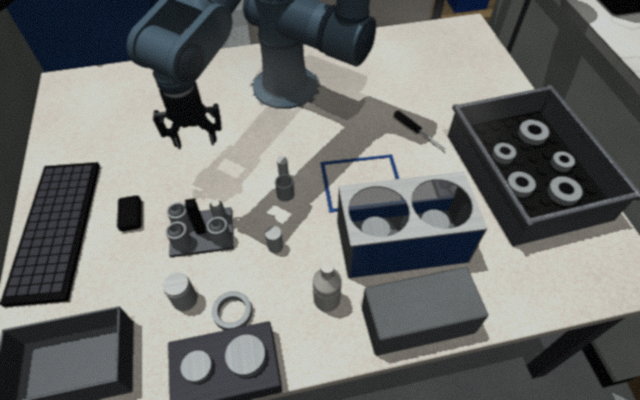

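```bash
python3 - <<'E'
from h import *
for n in ["top","scene"]:
  W=cloud(n,np.load(f"pics/{n}15.npy"))
  P=W[(np.hypot(W[...,0]-.438,W[...,1]+.0767)<.036)&(abs(W[...,2]-.06)<.006)]
  print(n,len(P),cv2.minEnclosingCircle(P[:,:2].astype(np.float32)),P[:,:2].mean(0))
E
```

```text
top 113 ((0.4379314184188843, -0.07631371915340424), 0.024813931435346603) [ 0.43795707 -0.07691126]
scene 125 ((0.43799281120300293, -0.0782255232334137), 0.027758678421378136) [ 0.4379249 -0.0774095]
```

Call:
{"name": "step_arm", "arguments": {
  "series": [
    {"travel": [0.1, 1.2, 0.2], "spin": 0, "hand": 68},
    {"travel": [0.2, 2.6, 0.6], "spin": 0, "hand": 68},
    {"travel": [0.3, 4.0, 1.0], "spin": 0, "hand": 68},
    {"travel": [0.39, 5.3, 1.4], "spin": 0, "hand": 68},
    {"travel": [0.39, 6.0, 1.58], "spin": 0, "hand": 68},
    {"travel": [0.39, 6.18, 1.58], "spin": 0, "hand": 68},
    {"travel": [0.39, 6.18, 1.58], "spin": 0, "hand": 68}
  ]
}}

```text
time_s: 25.6
tool_pos: [0.4385, -0.077, 0.2004]
tcp_rot: [179.8, 0.4, 176.5]
ft_force: [1.0, -0.5, 0.3]
gripper_width: 0.068
```

```bash
python3 go.py .438 -.0768 .050 176.2
```

```text
t 25.6 p [ 0.4385 -0.077   0.2004] rot [179.75   0.38 176.54] F [ 1.  -0.5  0.3] w 68.0 q [ -24.8  -12.7  120.5    0.4   72.  -111.5]
travel [0.049, -0.016, 5.012] spin 0.006 dist mm 150.4
```

Call:
{"name": "step_arm", "arguments": {
  "series": [
    {"travel": [0.01, -0.01, 1.0], "spin": 0, "hand": 68},
    {"travel": [0.02, -0.01, 2.0], "spin": 0, "hand": 68},
    {"travel": [0.03, -0.01, 3.0], "spin": 0, "hand": 68},
    {"travel": [0.04, -0.01, 4.0], "spin": 0, "hand": 68},
    {"travel": [0.05, -0.01, 4.7], "spin": 0, "hand": 68},
    {"travel": [0.05, -0.01, 5.0], "spin": 0, "hand": 68},
    {"travel": [0.05, -0.01, 5.0], "spin": 0, "hand": 60},
    {"travel": [0.05, -0.01, 5.0], "spin": 0, "hand": 52},
    {"travel": [0.05, -0.01, 5.0], "spin": 0, "hand": 44},
    {"travel": [0.05, -0.01, 5.0], "spin": 0, "hand": 40}
  ]
}}

```text
time_s: 26.6
tool_pos: [0.4394, -0.0774, 0.0521]
tcp_rot: [179.8, 0.6, 176.6]
ft_force: [-1.4, 0.4, 6.3]
gripper_width: 0.048
```

Call:
{"name": "step_arm", "arguments": {
  "series": [
    {"travel": [0, 0, 0], "spin": 0, "hand": 40},
    {"travel": [0, 0, 0], "spin": 0, "hand": 40},
    {"travel": [0, 0, -0.3], "spin": 0, "hand": 40},
    {"travel": [0, 0, -0.8], "spin": 0, "hand": 40},
    {"travel": [0, 0, -1.6], "spin": 0, "hand": 40},
    {"travel": [0, 0, -2.8], "spin": 0, "hand": 40},
    {"travel": [0, 0, -4.0], "spin": 0, "hand": 40},
    {"travel": [0, 0, -5.2], "spin": 0, "hand": 40},
    {"travel": [0, 0, -6.3], "spin": 0, "hand": 40},
    {"travel": [0, 0, -6.6], "spin": 0, "hand": 40}
  ]
}}

```text
time_s: 27.6
tool_pos: [0.439, -0.0785, 0.2545]
tcp_rot: [-180.0, 1.0, 176.6]
ft_force: [0.6, -0.2, -2.6]
gripper_width: 0.0475
```

```bash
python3 - <<'E'
from h import *
o=snap("16");heldfit(o);tops({"top":o["top"]},(.5125,-.3093),-3.8); carrier(o,(.5125,-.3093))
cv2.imwrite("pics/z16.png",cv2.resize(o["top"][0][170:280,370:490],None,fx=5,fy=5,interpolation=cv2.INTER_CUBIC))
E
python3 go.py .4849 -.2577 .25 176.2
```

```text
held n 215 axis-tcp mm [ 1.1 -2.2] tilt deg [ 4.  -1.6] res 0.0018 zmin 0.2027 rel -0.0485
top (-1, -1) exp [ 0.4783 -0.3571] hist60+5mm [np.int64(28), np.int64(52), np.int64(142), np.int64(37), np.int64(6), np.int64(0), np.int64(0), np.int64(0), np.int64(0), np.int64(0), np.int64(0), np.int64(0), np.int64(0), np.int64(0), np.int64(0), np.int64(0)] rim72 [ 0.4792 -0.3557] 0.0249
top (-1, 1) exp [ 0.4849 -0.2574] hist60+5mm [np.int64(8), np.int64(16), np.int64(37), np.int64(36), np.int64(5), np.int64(0), np.int64(0), np.int64(0), np.int64(0), np.int64(0), np.int64(0), np.int64(0), np.int64(0), np.int64(0), np.int64(0), np.int64(0)] rim72 [ 0.4843 -0.2581] 0.0172
top (1, -1) exp [ 0.5401 -0.3612] hist60+5mm [np.int64(19), np.int64(42), np.int64(146), np.int64(33), np.int64(6), np.int64(0), np.int64(0), np.int64(0), np.int64(0), np.int64(0), np.int64(0), np.int64(0), np.int64(0), np.int64(0), np.int64(0), np.int64(0)] rim72 [ 0.5386 -0.3598] 0.0253
top (1, 1) exp [ 0.5467 -0.2615] hist60+5mm [np.int64(18), np.int64(54), np.int64(138), np.int64(37), np.int64(0), np.int64(0), np.int64(0), np.int64(0), np.int64(0), np.int64(0), np.int64(0), np.int64(0), np.int64(0), np.int64(0), np.int64(0), np.int64(0)] rim72 [ 0.546  -0.2604] 0.0252
scene plate rect [ 0.489  -0.3066] [0.1594 0.1758] 85.4 post 94 [ 0.5151 -0.3092  0.1355]
top plate rect [ 0.5092 -0.3211] [0.1788 0.1246] 86.29 post 118 [ 0.5122 -0.3092  0.135 ]
t 27.7 p [ 0.4378 -0.078   0.2512] rot [179.9    0.71 176.56] F [-0.7  0.4 -2.7] w 47.6 q [ -25.   -16.1  117.8    0.4   77.8 -111.6]
travel [-1.924, -5.884, 0.054] spin 0.0063 dist mm 185.7
```

View pics/z16.png

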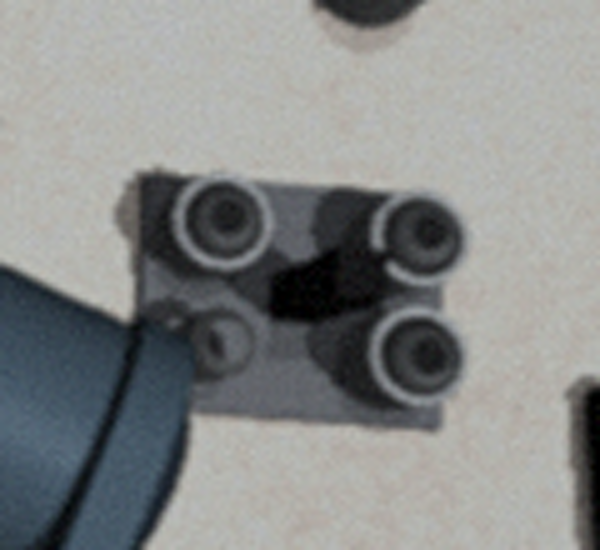

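Three seated, the bare shaft at (215,340) near (0.4847, -0.2578). Move the fourth there.

Call:
{"name": "step_arm", "arguments": {
  "series": [
    {"travel": [-0.3, -0.8, 0], "spin": 0.006, "hand": 40},
    {"travel": [-0.7, -1.9, 0], "spin": 0.006, "hand": 40},
    {"travel": [-1.1, -3.2, 0], "spin": 0.006, "hand": 40},
    {"travel": [-1.5, -4.5, 0], "spin": 0.006, "hand": 40},
    {"travel": [-1.8, -5.5, 0], "spin": 0.006, "hand": 40},
    {"travel": [-1.92, -5.88, 0.05], "spin": 0.006, "hand": 40},
    {"travel": [-1.92, -5.88, 0.05], "spin": 0.006, "hand": 40},
    {"travel": [-1.92, -5.88, 0.05], "spin": 0.006, "hand": 40}
  ]
}}

```text
time_s: 28.5
tool_pos: [0.484, -0.2562, 0.2483]
tcp_rot: [179.8, 0.6, 176.2]
ft_force: [0.5, 0.1, -2.2]
gripper_width: 0.0475
```

```bash
python3 - <<'E'
from h import *
o=snap("17");heldfit(o)
E
python3 go.py .4847 -.2578 .112 176.2
```

```text
held n 258 axis-tcp mm [1.2 0.3] tilt deg [6.7 1.9] res 0.002 zmin 0.1971 rel -0.0522
t 28.6 p [ 0.4844 -0.256   0.2493] rot [179.83   0.65 176.29] F [-0.2  0.2 -2.6] w 48.1 q [ -40.    -0.5  104.     0.5   76.  -126.4]
travel [0.039, -0.072, 4.578] spin 0.0016 dist mm 137.4
```

Call:
{"name": "step_arm", "arguments": {
  "series": [
    {"travel": [0.03, -0.06, 0.8], "spin": 0, "hand": 40},
    {"travel": [0.03, -0.06, 1.8], "spin": 0, "hand": 40},
    {"travel": [0.03, -0.06, 2.8], "spin": 0, "hand": 40},
    {"travel": [0.04, -0.06, 3.4], "spin": 0, "hand": 40},
    {"travel": [0.04, -0.06, 3.7], "spin": 0, "hand": 40},
    {"travel": [0.04, -0.06, 4.0], "spin": 0, "hand": 40},
    {"travel": [0.04, -0.06, 4.3], "spin": 0, "hand": 40},
    {"travel": [0.04, -0.06, 4.5], "spin": 0, "hand": 40},
    {"travel": [0.04, -0.06, 4.5], "spin": 0, "hand": 40}
  ]
}}

```text
time_s: 29.5
tool_pos: [0.4844, -0.2572, 0.1138]
tcp_rot: [179.8, 0.6, 176.3]
ft_force: [-0.8, 0.6, -1.4]
gripper_width: 0.0477
```

```bash
python3 go.py .4847 -.2578 .080 176.2
```

```text
t 29.5 p [ 0.4844 -0.2572  0.1138] rot [179.8    0.61 176.29] F [-0.8  0.6 -1.4] w 47.7 q [ -40.1    9.   109.4    0.6   61.3 -126.6]
travel [0.002, -0.022, 1.128] spin 0.0016 dist mm 33.9
```

Call:
{"name": "step_arm", "arguments": {
  "series": [
    {"travel": [0.0, 0.0, 0.3], "spin": 0, "hand": 40},
    {"travel": [0.0, 0.0, 0.6], "spin": 0, "hand": 40},
    {"travel": [0.0, 0.0, 0.9], "spin": 0, "hand": 40},
    {"travel": [0.0, 0.0, 1.1], "spin": 0, "hand": 40},
    {"travel": [0.0, 0.0, 1.1], "spin": 0, "hand": 40}
  ]
}}

```text
time_s: 30.0
tool_pos: [0.4841, -0.2566, 0.0794]
tcp_rot: [179.7, 0.5, 176.3]
ft_force: [-0.4, -0.5, -2.3]
gripper_width: 0.0476
```

Call:
{"name": "step_arm", "arguments": {
  "series": [
    {"travel": [0.0, 0.0, 0.0], "spin": 0, "hand": 52},
    {"travel": [0.0, 0.0, 0.0], "spin": 0, "hand": 58},
    {"travel": [0.0, 0.0, 0.0], "spin": 0, "hand": 60},
    {"travel": [0.0, 0.0, -0.3], "spin": 0, "hand": 60},
    {"travel": [0.0, 0.0, -1.0], "spin": 0, "hand": 60},
    {"travel": [0.0, 0.0, -2.0], "spin": 0, "hand": 60},
    {"travel": [0.0, 0.0, -3.5], "spin": 0, "hand": 60},
    {"travel": [0.5, 1.0, -4.5], "spin": 0, "hand": 60},
    {"travel": [0.7, 2.4, -5.5], "spin": 0, "hand": 60},
    {"travel": [0.7, 3.9, -5.5], "spin": 0, "hand": 60}
  ]
}}

```text
time_s: 31.0
tool_pos: [0.4709, -0.1399, 0.2509]
tcp_rot: [180.0, 1.0, 176.1]
ft_force: [1.5, 0.6, 0.2]
gripper_width: 0.0597
```

Call:
{"name": "step_arm", "arguments": {
  "series": [
    {"travel": [0.0, 1.5, 0.0], "spin": 0, "hand": 60},
    {"travel": [0.0, 2.5, 0.0], "spin": 0, "hand": 60},
    {"travel": [0.0, 2.5, 0.0], "spin": 0, "hand": 60}
  ]
}}

```text
time_s: 31.3
tool_pos: [0.4761, -0.0621, 0.2524]
tcp_rot: [180.0, 1.2, 176.4]
ft_force: [-0.1, -0.7, 0.5]
gripper_width: 0.06
```

```bash
python3 - <<'E'
from h import *
o=snap("18");tops(o,(.5125,-.3093),-3.8); carrier(o,(.5125,-.3093))
cv2.imwrite("pics/z18.png",np.hstack([cv2.resize(o["top"][0][170:270,370:490],None,fx=3.3,fy=3.3,interpolation=cv2.INTER_CUBIC),cv2.resize(o["scene"][0][160:260,130:250],None,fx=3.3,fy=3.3,interpolation=cv2.INTER_CUBIC)]))
E
python3 go.py
```

```text
scene (-1, -1) exp [ 0.4783 -0.3571] hist60+5mm [np.int64(40), np.int64(50), np.int64(123), np.int64(48), np.int64(15), np.int64(0), np.int64(0), np.int64(0), np.int64(0), np.int64(0), np.int64(0), np.int64(0), np.int64(0), np.int64(0), np.int64(0), np.int64(0)] rim72 [ 0.4787 -0.356 ] 0.0255
scene (-1, 1) exp [ 0.4849 -0.2574] hist60+5mm [np.int64(38), np.int64(50), np.int64(124), np.int64(42), np.int64(11), np.int64(0), np.int64(0), np.int64(0), np.int64(0), np.int64(0), np.int64(0), np.int64(0), np.int64(0), np.int64(0), np.int64(0), np.int64(0)] rim72 [ 0.4828 -0.257 ] 0.0262
scene (1, -1) exp [ 0.5401 -0.3612] hist60+5mm [np.int64(33), np.int64(61), np.int64(130), np.int64(57), np.int64(9), np.int64(0), np.int64(0), np.int64(0), np.int64(0), np.int64(0), np.int64(0), np.int64(0), np.int64(0), np.int64(0), np.int64(0), np.int64(0)] rim72 [ 0.5386 -0.3604] 0.0257
scene (1, 1) exp [ 0.5467 -0.2615] hist60+5mm [np.int64(38), np.int64(54), np.int64(125), np.int64(61), np.int64(9), np.int64(0), np.int64(0), np.int64(0), np.int64(0), np.int64(0), np.int64(0), np.int64(0), np.int64(0), 
[... 844 characters left out ...]
 np.int64(0), np.int64(0), np.int64(0), np.int64(0), np.int64(0)] rim72 [ 0.5392 -0.3599] 0.0254
top (1, 1) exp [ 0.5467 -0.2615] hist60+5mm [np.int64(15), np.int64(51), np.int64(143), np.int64(32), np.int64(4), np.int64(0), np.int64(0), np.int64(0), np.int64(0), np.int64(0), np.int64(0), np.int64(0), np.int64(0), np.int64(0), np.int64(0), np.int64(0)] rim72 [ 0.5454 -0.2609] 0.0252
scene plate rect [ 0.4906 -0.3053] [0.1591 0.1762] 83.91 post 91 [ 0.5152 -0.3098  0.1357]
top plate rect [ 0.5096 -0.3213] [0.179  0.1246] 86.33 post 115 [ 0.5123 -0.3094  0.1353]
t 31.4 p [ 0.4761 -0.0647  0.2519] rot [-179.96    1.12  176.23] F [0.7 0.4 0.2] w 59.8 q [ -21.5  -10.8  113.3    0.3   76.4 -107.8]
```

View pics/z18.png

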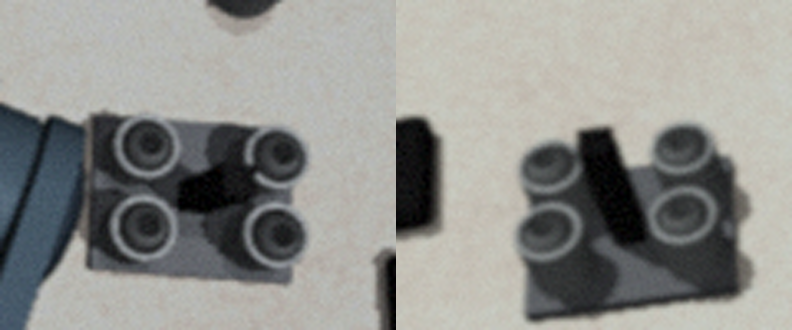

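```bash
python3 - <<'E'
from h import *
im=cv2.imread("pics/top18.png")
cv2.imwrite("pics/z19.png",cv2.resize(im[150:270,140:320],None,fx=4,fy=4,interpolation=cv2.INTER_CUBIC))
W=cloud("top",np.load("pics/top18.npy"))
P=W[(np.hypot(W[...,0]-.56,W[...,1]-.347)<.03)&(W[...,2]>.085)];print(len(P),P.mean(0) if len(P) else 0,P.max(0),P.min(0))
E
python3 go.py .5125 -.309 .21 176.2
```

```text
158 [0.5677401  0.34285126 0.11613869] [0.58956342 0.36094495 0.16225618] [0.54512833 0.32560573 0.08952052]
t 31.4 p [ 0.4761 -0.0647  0.2519] rot [-179.96    1.12  176.23] F [0.7 0.4 0.2] w 59.8 q [ -21.5  -10.8  113.3    0.3   76.4 -107.8]
travel [-1.719, -8.045, 1.435] spin 0.0006 dist mm 250.5
```

View pics/z19.png

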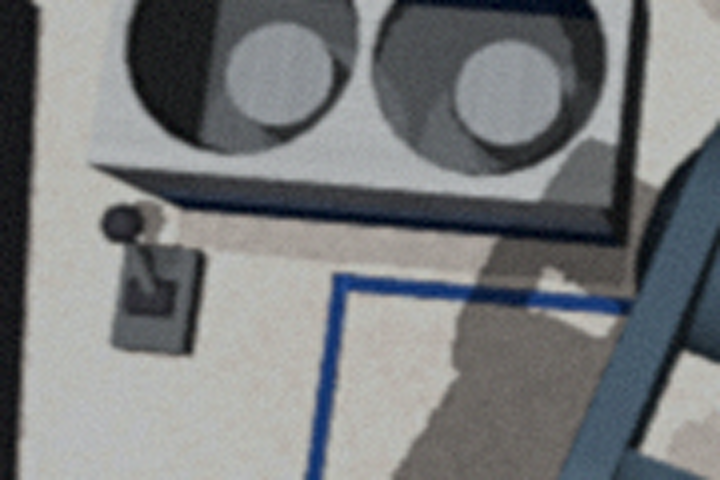

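```bash
python3 - <<'E'
from h import *
for f in ["0","18"]:
  W=cloud("top",np.load(f"pics/top{f}.npy"))
  u,v=(166,229.5) if f=="0" else (140+123/4,150+222/4)
  P=W[int(v)-4:int(v)+5,int(u)-4:int(u)+5].reshape(-1,3);P=P[(P[:,2]>.09)&(P[:,2]<.13)]
  A=np.c_[2*P,np.ones(len(P))];s=np.linalg.lstsq(A,(P**2).sum(1),rcond=None)[0];print(f,len(P),s[:3],np.sqrt(s[3]+s[:3]@s[:3]),"topz",np.sort(P[:,2])[-5:], "ray",ray("top",u,v,.1))
E
```

```text
0 74 [0.49618241 0.35294436 0.10148212] 0.010316074817280873 topz [0.11132949 0.11142053 0.11183576 0.1120179  0.11379997] ray [0.49646564 0.35262928 0.1       ]
18 76 [0.55707455 0.34955113 0.09498261] 0.010989066844420978 topz [0.10562195 0.105859   0.10620164 0.10680156 0.10721074] ray [0.5559834  0.34612292 0.1       ]
```

Call:
{"name": "step_arm", "arguments": {
  "series": [
    {"travel": [-0.2, -1.0, 0.0], "spin": 0, "hand": 60},
    {"travel": [-0.5, -2.4, 0.2], "spin": 0, "hand": 60},
    {"travel": [-0.8, -3.8, 0.4], "spin": 0, "hand": 60},
    {"travel": [-1.1, -5.2, 0.7], "spin": 0, "hand": 60},
    {"travel": [-1.4, -6.6, 1.0], "spin": 0, "hand": 60},
    {"travel": [-1.6, -7.6, 1.3], "spin": 0, "hand": 60},
    {"travel": [-1.72, -8.04, 1.43], "spin": 0, "hand": 60},
    {"travel": [-1.72, -8.04, 1.43], "spin": 0, "hand": 60},
    {"travel": [-1.72, -8.04, 1.43], "spin": 0, "hand": 60}
  ]
}}

```text
time_s: 32.3
tool_pos: [0.5123, -0.3086, 0.2103]
tcp_rot: [-180.0, 1.1, 176.2]
ft_force: [0.3, -0.3, -0.3]
gripper_width: 0.0598
```

```bash
python3 go.py .5125 -.309 .115 176.2
```

```text
t 32.3 p [ 0.5123 -0.3086  0.2103] rot [-179.99    1.11  176.21] F [ 0.3 -0.3 -0.3] w 59.8 q [ -42.2    8.2   99.1    0.7   71.8 -128.6]
travel [0.056, -0.013, 3.176] spin 0.0002 dist mm 95.3
```

Call:
{"name": "step_arm", "arguments": {
  "series": [
    {"travel": [0.02, -0.01, 1.0], "spin": 0, "hand": 60},
    {"travel": [0.03, -0.01, 2.0], "spin": 0, "hand": 60},
    {"travel": [0.05, -0.01, 2.8], "spin": 0, "hand": 60},
    {"travel": [0.05, -0.01, 3.17], "spin": 0, "hand": 60},
    {"travel": [0.05, -0.01, 3.17], "spin": 0, "hand": 45},
    {"travel": [0.05, -0.01, 3.17], "spin": 0, "hand": 32},
    {"travel": [0.05, -0.01, 3.17], "spin": 0, "hand": 27},
    {"travel": [0.05, -0.01, 3.17], "spin": 0, "hand": 27}
  ]
}}

```text
time_s: 33.1
tool_pos: [0.5134, -0.3095, 0.1168]
tcp_rot: [-179.9, 1.2, 176.2]
ft_force: [0.2, -0.7, -0.3]
gripper_width: 0.0271
```

Call:
{"name": "step_arm", "arguments": {
  "series": [
    {"travel": [0, 0, 0], "spin": 0, "hand": 24},
    {"travel": [0, 0, 0], "spin": 0, "hand": 18},
    {"travel": [0, 0, 0], "spin": 0, "hand": 18},
    {"travel": [0, 0, 0], "spin": 0, "hand": 18}
  ],
  "force": 35
}}

```text
time_s: 33.5
tool_pos: [0.5135, -0.3094, 0.1175]
tcp_rot: [-179.9, 1.2, 176.2]
ft_force: [-1.7, 3.4, 6.1]
gripper_width: 0.0235
```

```bash
python3 - <<'E'
from h import *
o=snap("20"); carrier(o,(.5125,-.3093)); 
cv2.imwrite("pics/z20.png",cv2.resize(o["scene"][0][130:270,120:260],None,fx=4,fy=4,interpolation=cv2.INTER_CUBIC))
E
python3 go.py .482 -.24 .113 176.2
```

```text
scene plate rect [ 0.4927 -0.3077] [0.1595 0.1685] 86.23 post 121 [ 0.5168 -0.3103  0.1355]
top plate rect [ 0.5121 -0.2836] [0.1035 0.1248] 86.16 post 0 None
t 33.6 p [ 0.5136 -0.3094  0.1175] rot [-179.91    1.24  176.22] F [-2.6  2.8  5.9] w 23.0 q [ -42.2   14.7  102.2    0.8   62.1 -128.8]
travel [1.205, 2.239, 0.12] spin 0.0004 dist mm 76.4
```

View pics/z20.png

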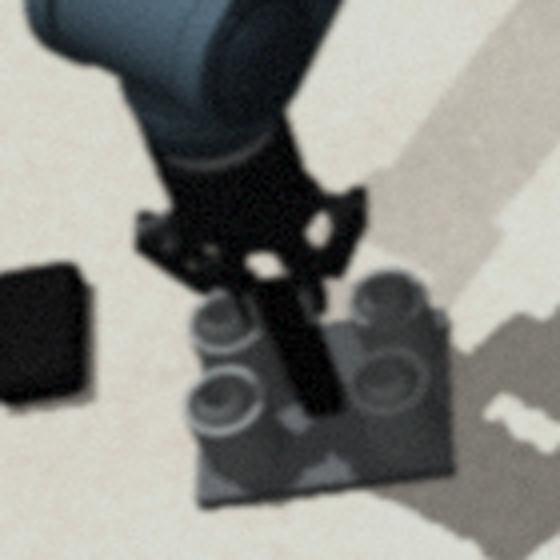

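```bash
python3 go.py .500 -.28 .1168 176.2 .482 -.24 .1168 176 .482 -.20 .1168 176
```

```text
t 33.6 p [ 0.5136 -0.3094  0.1175] rot [-179.91    1.24  176.22] F [-2.6  2.8  5.9] w 23.0 q [ -42.2   14.7  102.2    0.8   62.1 -128.8]
travel [0.516, 0.948, 0.01] spin 0.0004 dist mm 32.4
travel [1.202, 2.239, -0.007] spin 0.0039 dist mm 76.2
travel [1.29, 3.569, -0.011] spin 0.0039 dist mm 113.8
```

Call:
{"name": "step_arm", "arguments": {
  "series": [
    {"travel": [0.13, 0.24, 0.03], "spin": 0, "hand": 18},
    {"travel": [0.33, 0.6, 0.03], "spin": 0, "hand": 18},
    {"travel": [0.52, 0.95, 0.03], "spin": 0, "hand": 18},
    {"travel": [0.75, 1.4, 0.02], "spin": 0, "hand": 18},
    {"travel": [1.0, 1.85, 0.02], "spin": 0, "hand": 18},
    {"travel": [1.2, 2.24, 0.02], "spin": 0, "hand": 18},
    {"travel": [1.2, 2.24, 0.02], "spin": 0, "hand": 18}
  ]
}}

```text
time_s: 34.3
tool_pos: [0.4829, -0.2407, 0.1174]
tcp_rot: [-179.7, 1.4, 176.2]
ft_force: [1.1, -1.7, 6.2]
gripper_width: 0.0233
```

```bash
python3 - <<'E'
from h import *
o=snap("21")
cv2.imwrite("pics/z21.png",np.hstack([cv2.resize(o["top"][0][170:290,310:470],None,fx=2.5,fy=2.5,interpolation=cv2.INTER_CUBIC),cv2.resize(o["scene"][0][130:250,150:310],None,fx=2.5,fy=2.5,interpolation=cv2.INTER_CUBIC)]))
E
python3 go.py .482 -.20 .1168 176 .481 -.10 .1168 176
```

```text
t 34.4 p [ 0.4829 -0.2407  0.1174] rot [-179.82    1.37  176.23] F [-1.7  0.7  7.6] w 23.1 q [ -38.8    7.   111.1    0.7   60.6 -125.4]
travel [0.121, 1.352, 0.014] spin 0.004 dist mm 40.7
travel [0.373, 4.676, -0.003] spin 0.004 dist mm 140.7
```

View pics/z21.png

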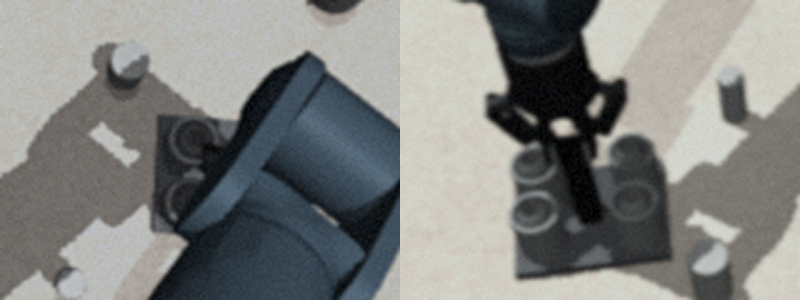

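Call:
{"name": "step_arm", "arguments": {
  "series": [
    {"travel": [0.05, 0.3, 0.02], "spin": 0.002, "hand": 18},
    {"travel": [0.08, 0.8, 0.02], "spin": 0.004, "hand": 18},
    {"travel": [0.12, 1.35, 0.02], "spin": 0.004, "hand": 18},
    {"travel": [0.16, 1.9, 0.02], "spin": 0.004, "hand": 18},
    {"travel": [0.2, 2.5, 0.02], "spin": 0.004, "hand": 18},
    {"travel": [0.25, 3.1, 0.01], "spin": 0.004, "hand": 18},
    {"travel": [0.3, 3.7, 0.01], "spin": 0.004, "hand": 18},
    {"travel": [0.35, 4.3, 0.01], "spin": 0.004, "hand": 18},
    {"travel": [0.37, 4.68, 0.01], "spin": 0.004, "hand": 18},
    {"travel": [0.37, 4.68, 0.01], "spin": 0.004, "hand": 18}
  ]
}}

```text
time_s: 35.4
tool_pos: [0.4828, -0.1006, 0.1175]
tcp_rot: [-179.7, 1.6, 176.1]
ft_force: [5.3, -2.0, 1.0]
gripper_width: 0.0235
```

```bash
python3 - <<'E'
from h import *
o=snap("22")
cv2.imwrite("pics/z22.png",np.hstack([cv2.resize(o["top"][0][170:290,270:430],None,fx=2.5,fy=2.5,interpolation=cv2.INTER_CUBIC),cv2.resize(o["scene"][0][130:250,180:340],None,fx=2.5,fy=2.5,interpolation=cv2.INTER_CUBIC)]))
E
python3 go.py .471 .025 .1168 175.7
```

```text
t 35.5 p [ 0.4828 -0.1006  0.1174] rot [-179.75    1.62  176.01] F [ 5.3 -1.1  2.2] w 23.0 q [ -25.1    0.6  117.9    0.4   59.9 -111.4]
travel [0.685, 4.149, -0.016] spin 0.0054 dist mm 126.2
```

View pics/z22.png

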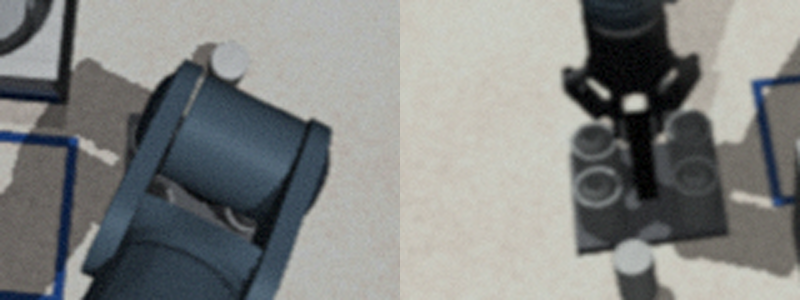

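Call:
{"name": "step_arm", "arguments": {
  "series": [
    {"travel": [0.05, 0.25, 0.03], "spin": 0.003, "hand": 18},
    {"travel": [0.12, 0.7, 0.03], "spin": 0.005, "hand": 18},
    {"travel": [0.2, 1.2, 0.03], "spin": 0.005, "hand": 18},
    {"travel": [0.28, 1.7, 0.03], "spin": 0.005, "hand": 18},
    {"travel": [0.37, 2.25, 0.02], "spin": 0.005, "hand": 18},
    {"travel": [0.46, 2.8, 0.02], "spin": 0.005, "hand": 18},
    {"travel": [0.55, 3.3, 0.02], "spin": 0.005, "hand": 18},
    {"travel": [0.63, 3.8, 0.02], "spin": 0.005, "hand": 18},
    {"travel": [0.68, 4.15, 0.02], "spin": 0.005, "hand": 18},
    {"travel": [0.68, 4.15, 0.02], "spin": 0.005, "hand": 18}
  ]
}}

```text
time_s: 36.5
tool_pos: [0.4737, 0.0241, 0.1174]
tcp_rot: [-179.6, 2.0, 175.8]
ft_force: [5.6, -4.0, 3.8]
gripper_width: 0.0229
```

```bash
python3 - <<'E'
from h import *
o=snap("23")
cv2.imwrite("pics/z23.png",np.hstack([cv2.resize(o["top"][0][170:290,230:390],None,fx=2.5,fy=2.5,interpolation=cv2.INTER_CUBIC),cv2.resize(o["scene"][0][130:250,220:380],None,fx=2.5,fy=2.5,interpolation=cv2.INTER_CUBIC)]))
E
python3 go.py .4435 .1415 .1168 175.5
```

```text
t 36.6 p [0.4736 0.0241 0.1174] rot [-179.7     1.96  175.72] F [ 4.8 -3.   4. ] w 23.5 q [-1.080e+01 -2.200e+00  1.207e+02 -1.000e-01  5.950e+01 -9.640e+01]
travel [1.294, 3.827, -0.045] spin 0.0038 dist mm 121.2
```

View pics/z23.png

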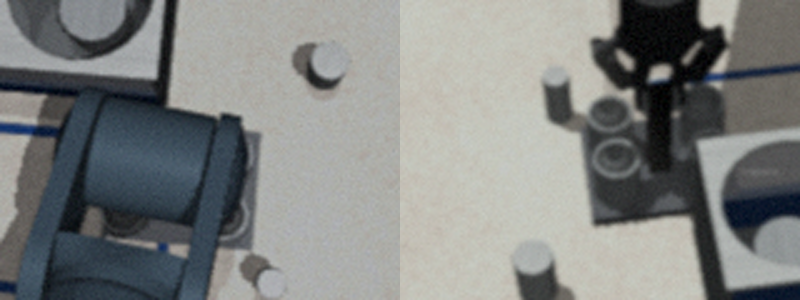

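Call:
{"name": "step_arm", "arguments": {
  "series": [
    {"travel": [0.1, 0.25, 0.02], "spin": 0.002, "hand": 18},
    {"travel": [0.25, 0.7, 0.01], "spin": 0.004, "hand": 18},
    {"travel": [0.42, 1.2, 0.01], "spin": 0.004, "hand": 18},
    {"travel": [0.6, 1.75, 0.0], "spin": 0.004, "hand": 18},
    {"travel": [0.78, 2.3, 0.0], "spin": 0.004, "hand": 18},
    {"travel": [0.95, 2.8, -0.01], "spin": 0.004, "hand": 18},
    {"travel": [1.1, 3.3, -0.01], "spin": 0.004, "hand": 18},
    {"travel": [1.24, 3.65, -0.01], "spin": 0.004, "hand": 18},
    {"travel": [1.29, 3.83, -0.02], "spin": 0.004, "hand": 18},
    {"travel": [1.29, 3.83, -0.02], "spin": 0.004, "hand": 18}
  ]
}}

```text
time_s: 37.6
tool_pos: [0.4459, 0.1404, 0.1176]
tcp_rot: [-179.5, 2.3, 175.6]
ft_force: [4.3, -8.3, 4.9]
gripper_width: 0.0234
```

```bash
cat >> h.py <<'E'
def sl(o,c,yaw,z=.072):
    s,k=np.sin(np.radians(yaw)),np.cos(np.radians(yaw))
    for n in o:
        W=cloud(n,o[n][1]);D={}
        for i in (-1,1):
            for j in (-1,1):
                x,y=c[0]+k*i*.031-s*j*.05,c[1]+s*i*.031+k*j*.05
                ri=W[(np.hypot(W[...,0]-x,W[...,1]-y)<.03)&(abs(W[...,2]-z)<.004)]
                if len(ri)>40: q=cv2.minEnclosingCircle(ri[:,:2].astype(np.float32));D[i,j]=(np.round(q[0],4).tolist(),round(q[1],4),len(ri),round(float(np.median(ri[:,2])),4))
        print(n,D)
def plate(o,c,show=None,n="top"):
    """dark plate outline in the top picture, cast to z=.012"""
    W=cloud(n,o[n][1]);m=(np.hypot(W[...,0]-c[0],W[...,1]-c[1])<.115)&(W[...,2]>.007)&(W[...,2]<.017)
    P=W[m];r=cv2.minAreaRect(P[:,:2].astype(np.float32));print("plate",len(P),np.round(r[0],4),np.round(r[1],4),round(r[2],2),"z",np.median(P[:,2]).round(4))
E
python3 - <<'E'
from h import *
o=snap("24")
cv2.imwrite("pics/z24.png",np.hstack([cv2.resize(o["top"][0][170:310,190:350],None,fx=2.5,fy=2.5,interpolation=cv2.INTER_CUBIC),cv2.resize(o["scene"][0][110:250,270:430],None,fx=2.5,fy=2.5,interpolation=cv2.INTER_CUBIC)]))
sl(o,(.4425,.142),-4.5)
E
python3 go.py .4435 .142 .1168 175.5
```

```text
scene {(-1, -1): ([0.41, 0.0936], 0.0265, 134, 0.0724), (-1, 1): ([0.4155, 0.193], 0.026, 108, 0.0721), (1, -1): ([0.468, 0.0875], 0.0261, 141, 0.0728), (1, 1): ([0.4763, 0.1861], 0.0265, 140, 0.0726)}
top {(-1, -1): ([0.4111, 0.0932], 0.0246, 170, 0.0719), (1, -1): ([0.47, 0.0889], 0.0248, 159, 0.072)}
t 37.7 p [0.446  0.1403 0.1175] rot [-179.58    2.25  175.51] F [ 4.1 -7.1  5.6] w 23.6 q [  3.9  -3.2 121.6  -0.9  59.4 -81.1]
travel [0.087, 0.05, 0.021] spin 0.0003 dist mm 3.1
```

View pics/z24.png

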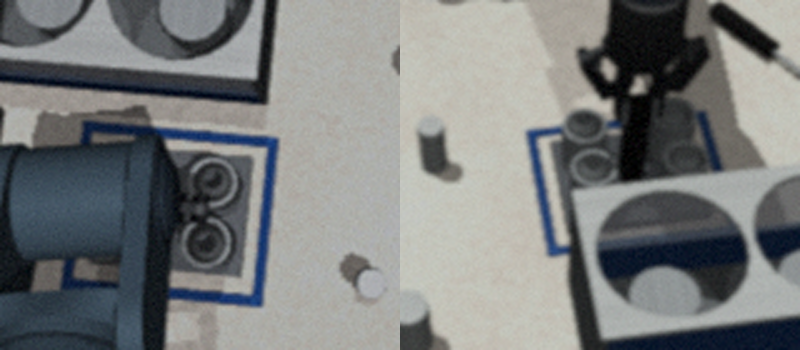

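Call:
{"name": "step_arm", "arguments": {
  "series": [
    {"travel": [0, 0, 0], "spin": 0, "hand": 26},
    {"travel": [0, 0, 0], "spin": 0, "hand": 34},
    {"travel": [0, 0, 0], "spin": 0, "hand": 40},
    {"travel": [0, 0, 0], "spin": 0, "hand": 44},
    {"travel": [0, 0, -0.5], "spin": 0, "hand": 44},
    {"travel": [0, 0, -1.5], "spin": 0, "hand": 44},
    {"travel": [0, 0, -3.0], "spin": 0, "hand": 44},
    {"travel": [0, 0, -4.5], "spin": 0, "hand": 44}
  ]
}}

```text
time_s: 38.5
tool_pos: [0.4398, 0.1418, 0.2531]
tcp_rot: [-179.6, 2.1, 175.5]
ft_force: [0.6, 0.1, -0.2]
gripper_width: 0.044
```

Call:
{"name": "step_arm", "arguments": {
  "series": [
    {"travel": [0, -1.5, 0], "spin": 0, "hand": 44},
    {"travel": [0, -3, 0], "spin": 0, "hand": 44},
    {"travel": [0, -4.5, 0], "spin": 0, "hand": 44},
    {"travel": [0, -6, 0], "spin": 0, "hand": 44},
    {"travel": [0, -7.5, 0], "spin": 0, "hand": 44},
    {"travel": [0, -9, 0], "spin": 0, "hand": 44},
    {"travel": [0, -9, 0], "spin": 0, "hand": 44}
  ]
}}

```text
time_s: 39.2
tool_pos: [0.418, -0.1314, 0.2551]
tcp_rot: [-179.5, 2.1, 175.1]
ft_force: [-0.4, -0.1, -0.0]
gripper_width: 0.0438
```

```bash
cat > meas.py <<'E'
import sys
from h import *
tag=sys.argv[1];o=snap(tag)
sl(o,(.4425,.142),-4.5);plate(o,(.4425,.142))
for n in o:
    W=cloud(n,o[n][1]);P=W[(np.hypot(W[...,0]-.4425,W[...,1]-.142)<.035)&(abs(W[...,2]-.135)<.004)];print(n,"post",len(P),P.mean(0) if len(P) else 0)
cv2.imwrite(f"pics/zm{tag}.png",cv2.resize(o["top"][0][195:305,200:320],None,fx=6,fy=5.4,interpolation=cv2.INTER_CUBIC))
E
python3 meas.py 25; python3 go.py
```

```text
scene {(-1, -1): ([0.4064, 0.088], 0.0262, 133, 0.0722), (-1, 1): ([0.4146, 0.1919], 0.0271, 138, 0.0725), (1, -1): ([0.4684, 0.0878], 0.027, 148, 0.0724), (1, 1): ([0.4771, 0.1872], 0.0256, 139, 0.0725)}
top {(-1, -1): ([0.4075, 0.0895], 0.025, 181, 0.0719), (-1, 1): ([0.4161, 0.193], 0.0252, 193, 0.0715), (1, -1): ([0.4701, 0.0882], 0.0246, 182, 0.0721), (1, 1): ([0.4789, 0.1877], 0.0251, 183, 0.0713)}
plate 1514 [0.4448 0.1386] [0.1602 0.1251] 85.5 z 0.0119
scene post 77 [0.44462354 0.13753382 0.13582033]
top post 109 [0.44464707 0.13880633 0.13482267]
t 39.3 p [ 0.4184 -0.1278  0.2548] rot [-179.62    2.08  175.4 ] F [ 0.4 -0.5 -0.4] w 44.1 q [ -32.3  -18.5  119.2    0.6   77.3 -117.8]
```

View pics/zm25.png

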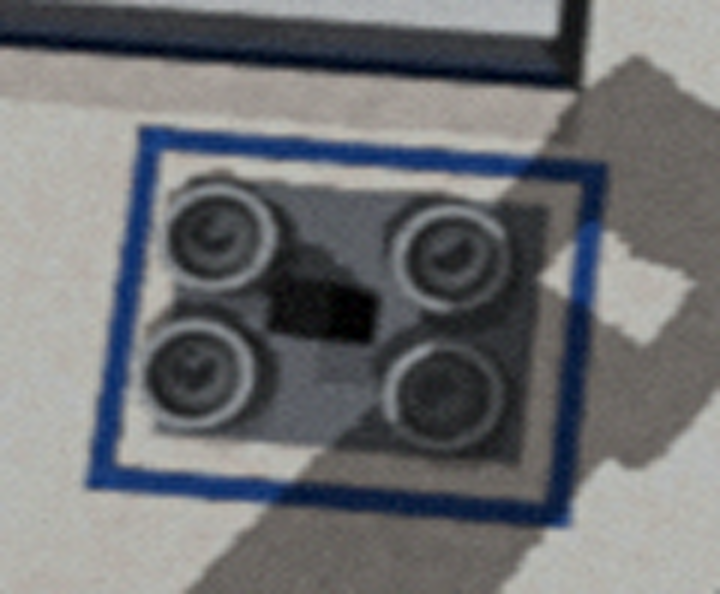

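```bash
python3 go.py .4445 .141 .254 175.5
```

```text
t 39.3 p [ 0.4184 -0.1278  0.2548] rot [-179.62    2.08  175.4 ] F [ 0.4 -0.5 -0.4] w 44.1 q [ -32.3  -18.5  119.2    0.6   77.3 -117.8]
travel [-0.148, 9.002, -0.029] spin -0.0018 dist mm 270.1
```

Call:
{"name": "step_arm", "arguments": {
  "series": [
    {"travel": [0, 1.5, 0], "spin": 0, "hand": 50},
    {"travel": [0, 3, 0], "spin": 0, "hand": 50},
    {"travel": [-0.1, 4.5, 0], "spin": 0, "hand": 50},
    {"travel": [-0.1, 6, 0], "spin": 0, "hand": 50},
    {"travel": [-0.15, 7.5, 0], "spin": 0, "hand": 50},
    {"travel": [-0.15, 8.6, 0], "spin": 0, "hand": 50},
    {"travel": [-0.15, 9, 0], "spin": 0, "hand": 50},
    {"travel": [-0.15, 9, 0], "spin": 0, "hand": 50},
    {"travel": [-0.15, 9, 0], "spin": 0, "hand": 50}
  ]
}}

```text
time_s: 40.2
tool_pos: [0.4442, 0.1408, 0.2529]
tcp_rot: [-179.6, 2.1, 175.4]
ft_force: [0.6, -0.4, -0.1]
gripper_width: 0.0501
```

```bash
python3 go.py .4445 .141 .117 175.5
```

```text
t 40.2 p [0.4442 0.1408 0.2529] rot [-179.59    2.06  175.45] F [ 0.6 -0.4 -0.1] w 50.1 q [  4.  -13.5 115.5  -0.7  76.1 -81.3]
travel [0.154, 0.038, 4.528] spin -0.0009 dist mm 135.9
```

Call:
{"name": "step_arm", "arguments": {
  "series": [
    {"travel": [0.04, 0.01, 1.2], "spin": 0, "hand": 50},
    {"travel": [0.08, 0.02, 2.4], "spin": 0, "hand": 50},
    {"travel": [0.12, 0.03, 3.5], "spin": 0, "hand": 50},
    {"travel": [0.15, 0.04, 4.3], "spin": 0, "hand": 50},
    {"travel": [0.15, 0.04, 4.52], "spin": 0, "hand": 50},
    {"travel": [0.15, 0.04, 4.52], "spin": 0, "hand": 40},
    {"travel": [0.15, 0.04, 4.52], "spin": 0, "hand": 32},
    {"travel": [0.15, 0.04, 4.52], "spin": 0, "hand": 24},
    {"travel": [0.15, 0.04, 4.52], "spin": 0, "hand": 18},
    {"travel": [0.15, 0.04, 4.52], "spin": 0, "hand": 18}
  ]
}}

```text
time_s: 41.2
tool_pos: [0.4459, 0.1399, 0.1192]
tcp_rot: [-179.4, 2.2, 175.5]
ft_force: [-1.6, -7.8, 3.3]
gripper_width: 0.0236
```

```bash
python3 go.py .4425 .1435 .117 175.5
```

```text
t 41.2 p [0.4459 0.1399 0.1192] rot [-179.45    2.24  175.49] F [-1.6 -7.8  3.3] w 23.6 q [  4.   -3.3 121.6  -1.   59.6 -81. ]
travel [0.125, 0.111, 0.068] spin -0.0001 dist mm 5.4
```

Call:
{"name": "step_arm", "arguments": {
  "series": [
    {"travel": [0.04, 0.06, 0.03], "spin": 0, "hand": 18},
    {"travel": [0.1, 0.12, 0.03], "spin": 0, "hand": 18},
    {"travel": [0.16, 0.17, 0.03], "spin": 0, "hand": 18},
    {"travel": [0.16, 0.17, 0.03], "spin": 0, "hand": 18},
    {"travel": [0.16, 0.17, 0.03], "spin": 0, "hand": 18}
  ]
}}

```text
time_s: 41.7
tool_pos: [0.4434, 0.1443, 0.1197]
tcp_rot: [-179.3, 2.5, 175.5]
ft_force: [5.1, -5.3, -3.1]
gripper_width: 0.0234
```

```bash
python3 go.py .4436 .1432 .118 175.5
```

```text
t 41.7 p [0.4434 0.1443 0.1197] rot [-179.34    2.54  175.51] F [ 5.1 -5.3 -3.1] w 23.4 q [  4.6  -3.7 121.8  -1.2  59.4 -80.3]
travel [-0.006, -0.034, 0.056] spin 0.0002 dist mm 2.0
```

Within a millimetre or so. Release, retreat and look.

Call:
{"name": "step_arm", "arguments": {
  "series": [
    {"travel": [0, -0.02, 0.03], "spin": 0, "hand": 26},
    {"travel": [0, -0.02, 0.03], "spin": 0, "hand": 34},
    {"travel": [0, -0.02, 0.03], "spin": 0, "hand": 40},
    {"travel": [0, 0, 0], "spin": 0, "hand": 44},
    {"travel": [0, 0, -0.5], "spin": 0, "hand": 44},
    {"travel": [0, 0, -1.5], "spin": 0, "hand": 44},
    {"travel": [0, 0, -3.0], "spin": 0, "hand": 44},
    {"travel": [0, 0, -4.5], "spin": 0, "hand": 44}
  ]
}}

```text
time_s: 42.5
tool_pos: [0.4368, 0.1464, 0.2556]
tcp_rot: [-179.3, 2.5, 175.5]
ft_force: [1.0, 0.1, -0.2]
gripper_width: 0.0441
```

Call:
{"name": "step_arm", "arguments": {
  "series": [
    {"travel": [0, -1.5, 0], "spin": 0, "hand": 44},
    {"travel": [0, -3, 0], "spin": 0, "hand": 44},
    {"travel": [0, -4.5, 0], "spin": 0, "hand": 44},
    {"travel": [0, -6, 0], "spin": 0, "hand": 44},
    {"travel": [0, -7.5, 0], "spin": 0, "hand": 44},
    {"travel": [0, -9, 0], "spin": 0, "hand": 44},
    {"travel": [0, -10.5, 0], "spin": 0, "hand": 44},
    {"travel": [0, -11, 0], "spin": 0, "hand": 44},
    {"travel": [0, -11, 0], "spin": 0, "hand": 44}
  ]
}}

```text
time_s: 43.4
tool_pos: [0.4107, -0.1839, 0.2595]
tcp_rot: [-179.4, 2.4, 175.3]
ft_force: [1.1, 0.3, -0.8]
gripper_width: 0.0442
```

```bash
python3 meas.py 26; python3 go.py; python3 - <<'E'
from h import *
im=cv2.imread("pics/top26.png");hsv=cv2.cvtColor(im,cv2.COLOR_BGR2HSV);bm=cv2.inRange(hsv,(100,100,30),(130,255,255));bm[:212]=0;bm[300:]=0;bm[:,:205]=0;bm[:,310:]=0
cs,h=cv2.findContours(bm,cv2.RETR_EXTERNAL,cv2.CHAIN_APPROX_NONE);c=max(cs,key=cv2.contourArea)
print(cv2.minAreaRect(np.array([ray("top",u,v,0)[:2] for u,v in c[:,0]]).astype(np.float32)))
for n in ["top","scene"]:
  W=cloud(n,np.load(f"pics/{n}26.npy"))
  for name,x,y,z in [("farpost",.5955,-.1305,.07),("nearpost",.3725,-.07,.07),("can",.692,-.3615,.09),("cleaner",.764,-.0335,.17)]:
    P=W[(np.hypot(W[...,0]-x,W[...,1]-y)<.04)&(abs(W[...,2]-z)<.006)]
    if len(P): print(n,name,len(P),cv2.minEnclosingCircle(P[:,:2].astype(np.float32)))
E
```

```text
scene {(-1, -1): ([0.4046, 0.0933], 0.0267, 137, 0.0725), (-1, 1): ([0.4141, 0.1969], 0.0257, 133, 0.0727), (1, -1): ([0.4664, 0.0921], 0.0258, 150, 0.0723), (1, 1): ([0.4756, 0.1905], 0.0261, 144, 0.0722)}
top {(-1, -1): ([0.4053, 0.0936], 0.0251, 184, 0.0718), (-1, 1): ([0.4142, 0.1964], 0.025, 178, 0.0713), (1, -1): ([0.4677, 0.0922], 0.0247, 182, 0.0718), (1, 1): ([0.4769, 0.191], 0.0252, 180, 0.0715)}
plate 1522 [0.4524 0.1418] [0.1605 0.1452] 85.38 z 0.0119
scene post 74 [0.44226751 0.14178418 0.13549876]
top post 111 [0.44219579 0.14252754 0.13474751]
t 43.5 p [ 0.4109 -0.1817  0.2593] rot [-179.39    2.43  175.54] F [ 0.   0.4 -0.3] w 43.8 q [ -38.9  -17.   117.6    0.9   77.1 -124.6]
((0.44210904836654663, 0.141522616147995), (0.21167400479316711, 0.17663410305976868), 85.60133361816406)
top farpost 184 ((0.5961151719093323, -0.13020247220993042), 0.020255491137504578)
top nearpost 118 ((0.37300238013267517, -0.0702471062541008), 0.014772621914744377)
top can 360 ((0.6931074261665344, -0.3619983196258545), 0.02809426188468933)
top cleaner 120 ((0.7638280987739563, -0.033513132482767105), 0.014574633911252022)
scene farpost 188 ((0.5960209369659424, -0.12995299696922302), 0.0209022369235754)
scene nearpost 85 ((0.37297511100769043, -0.07156296074390411), 0.014930902980268002)
scene can 461 ((0.6914881467819214, -0.3598040044307709), 0.029949750751256943)
scene cleaner 157 ((0.7640423774719238, -0.03445244953036308), 0.01531443651765585)
```

View pics/scene26.png

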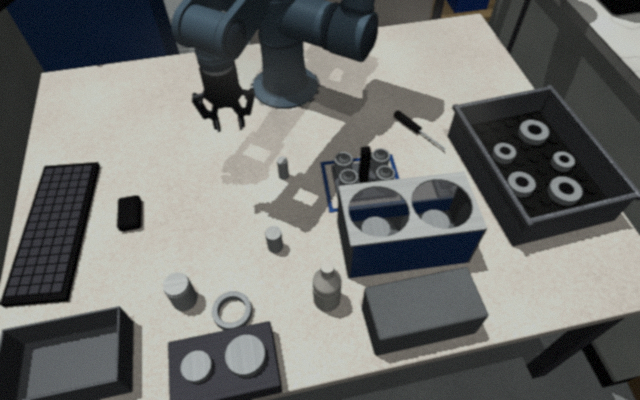

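View pics/top26.png

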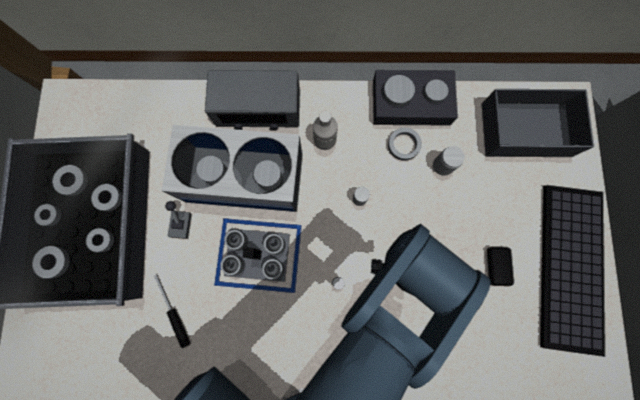

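```bash
python3 - <<'E'
from station import workorder
print(workorder.job_done())
E
```

```text
the job is handed in; nothing more can be done
None
```

The job is handed in at about 43 s of the 210 s allowed. The hand-in reports no verdict.

**What I did**
- Pushed the interlock lever over to its stop. The force rose to about 11 N there.
- Lifted sleeves b and a out through the ports, then took c and d from the bench. All four were present. I lowered each over a shaft and let it drop the last 14–18 mm, because the gripper body would otherwise have hit the grip post.
- Gripped the post and slid the carrier between the two posts into the bay. I then regripped it once to move it about 4 mm.

**Last checks**
- **Lever:** the ball sits at about (0.557, 0.348, 0.095) m, which matches fully over. The last picture still shows it there.
- **Sleeves:** all four rims measure 71–73 mm high in both cameras, so all are fully down.
- **Carrier position:** the grip post is at (0.442, 0.142) m. The bay centre is at (0.442, 0.1415) m.
- **Carrier angle:** it is within about 0.3° of the bay.
- **Surroundings:** the fixed posts, oil can and cleaner were re-measured and have not moved. The big race looks unmoved in the last picture. The robot is clear of everything.

**Disagreements and limits**
- **Plate outline:** in the last view the plate outline came out too long (145 mm instead of 125 mm) because of stray depth pixels. I used the grip post and the sleeve rims for the final centre instead.
- **Tool tilt:** the tool tilted up to about 2.5° while dragging, but the sleeve rims stayed level at 72 mm on arrival in the bay.
- **Upward pull:** in the final nudge the wrist briefly read about 3 N of upward pull on the carrier, far less than its loaded weight of about 16 N.

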